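# Set out the flute maker's bench for fitting ring and mouthpiece

## Task

Set out the work for finishing this flute: lay the black horn insert flat in the middle of the felt in front of the mouthpiece half, and the copper ring flat in the middle of the felt in front of the root half. On the lacquer board, lay the bamboo scraper centrally across both tool rests, stand the green jar in the middle of the white tile in front of it and put the jar's lid on properly. Keep the jar upright, do not shift the two flute halves in their cradles, and leave everything lying still.

Things in the scene. Friction and masses are not known exactly. Their poses are not given: they have to be found in the camera images.
- horn (a point): Buffalo-horn mouthpiece insert: a small near-black block with one brown streak, 34 x 14 x 10 mm, lying flat on the bench. Point at its centre, 5 mm above its underside; x along the 34 mm, y along the 14 mm, z up.
- ring (a point): Copper joint ring, lying flat: outer diameter 40 mm, inner 35 mm, 12 mm high, reddish metal (the yellow brass ring, 54 mm across, is not wanted). Point at its centre, half-way up (6 mm); z along the ring's axis.
- jar_mid (a point): Green-glazed round lacquer jar without its lid, open at the top: 50 mm outside diameter (foot 42 mm), 43 mm inside, 56 mm high. Point on its axis half-way up, 28 mm above the underside; z up. (The brown jar with a cork lid is not wanted.)
- lid_mid (a point): Lid of the green jar, right way up: wooden plug 33 mm across, 6 deep; above it a green disc 54 across, 6 thick; above that a green knob 18 across, 18 high; 30 mm high in all. Point on its axis 15 mm above the plug's underside (the knob spans 3 mm below to 15 above it); z up. On the jar the disc rests on the rim, the plug inside with 5 mm play all round, and the point is 37 mm above the jar's.
- scraper_mid (a point): Bamboo bore scraper: dark smoked-bamboo strip with a steel blade at one end, 220 x 15 x 9 mm overall, lying flat. Point at the centre of the 220 mm, half-way up (4.5 mm), close to its centre of mass; x along it towards the steel end, z up.
- felt_mouth (a point): Centre of the top of the dark red felt (70 x 64 mm, flush, 15 mm above the bench) on the cradle of the mouthpiece half: a fixed dark board 170 x 130 mm with two V-rests in which that half lies, its axis 64 mm in +x from this point and 28 mm above it, its top 45 mm above it. x from the felt to the flute, y along the flute, z up.
- felt_root (a point): Centre of the top of the dark red felt on the cradle of the root half: board, felt and rests exactly like the mouthpiece half's; only the flute half lying there differs. Axes likewise: x from the felt to the flute, y along it, z up.
- tile (a point): Centre of the top of the white tile (70 x 70 mm, 5 proud, 20 mm above the bench) on the lacquer board, a fixed dark board 170 x 130 mm. Behind it stand two wooden tool rests, 14 mm thick, with notches for the scraper: centres x = +70, y = -55 and +55 mm from here, floors 17 mm above the tile top (22 above the board), 32 mm wide in x between 8 mm cheeks. x from tile to rests, y along the rests' line, z up.
- mouth_half (a point): Mouthpiece half of the bamboo flute, loose in its cradle: 195 mm long, 34 mm in diameter, with the pale slanting blowing-edge cut at one end and a thin red tenon at the other. Point on its axis at mid length; y along it towards the blowing end.
- root_half (a point): Root half of the bamboo flute, loose in its cradle: 204 mm long, 34 mm in diameter, flaring to 49 mm with knobbly root rings at one end. Point on its axis at mid length; y along it towards the root end.

How it is judged:
By the outcome, as a careful person would: the job done as asked, in the order asked, and still so for the second after the job is handed in, with the robot touching nothing.
It also fails if it takes over 125 s, if anything falls off the work surface, if the arm or the gripper's body presses on something with over 40 N, if the wrist force passes 120 N, or if a joint passes its speed limit or range.

## Robot

A 6-joint arm with a two-finger parallel gripper is mounted at the origin on the work surface. World frame = base frame: x ahead of the robot, y to its left, z up, the work surface at z = 0. Lengths are in m, angles in rad, forces in N, time in s.
With the tool pointing down it reaches from about 0.3 to 0.775 m from the base axis. Payload 14.6 kg.
Tool frame: the origin (TCP) lies at the very end of the fingers, on their centre line; the grasp point (between the pads) lies 19 mm behind it; z points along the fingers, y is the line along which they close (so a half turn about z gives the same grasp; the last joint's range is limited). The gripper opens to 85 mm and grips with 20 to 120 N. Pads are 22 mm wide; open, the fingers measure 114 mm over their backs; the gripper's body (76 mm by 85 mm) begins 54 mm behind the grasp point. The pads swing forward as they close: fully open they stand 13 mm farther back than shut.
Start: joints at [-1.218, 0.3, 1.521, -0, 1.321, -0.067], TCP at [0.224, -0.502, 0.231] pointing down, gripper open.
Joint ranges: [-3.03, 3.03], [-0.79, 2.21], [0.23, 2.52], [-1.04, 4.18], [0, 3.07], [-2.55, 2.55]. Speed limits (rad/s): [2.22, 2.22, 2.57, 3.14, 3.14, 3.14].

## Interface

Orientations are given as [roll, pitch, yaw] about the fixed x, y, z axes, in that order (R = Rz(yaw) Ry(pitch) Rx(roll)).
In Python, from plant import state, get_image, camera_model, sign_off, look_for, cut_out gives the robot as it stands. The module is installed in compiled form; this text tells all that it offers.
- The arm moves only by the tool jog_arm, never from a script. Its argument "motion" is a list of rows, each an object of numbers: "gripper": the opening, from -1 (shut) to 1 (fully open); "dx", "dy", "dz": the shift along the tool's x, y, z each as a share of 40 cm, from -1 to 1; "ax", "ay", "az": the turn, a rotation vector about the tool's x, y, z each as a share of 90 degrees, from -1 to 1. A call has 1 to 8 rows; each row is the pose to reach, as a shift and turn from the pose commanded when the call began, along the tool's axes at that moment; what a row does not reach only later rows make up. A row lasts 1/8 s, in which the tool goes at most 62.5 mm and 10.7 degrees, less where a joint would pass 70% of its speed; a pose out of reach is approached as far as the arm can. A call with a number of a shift or a turn outside -1 to 1 is refused whole. A call with a gripper value outside its range is refused whole. The fingers move at their own pace and stop on an object; "force" is the grip in N (left out, the last holds). Time passes only in rows, so rows that repeat a pose let the fingers close. It gives the time, the measured TCP pose, the force, the opening and the grip force at its end, in the units of the state.
- state(): the state, without advancing time (a new reading comes with each control period).
- get_image(name): name is "scene" or "top" or "wrist"; returns the picture (400x640x3 uint8, red, green, blue); there is no depth.
- camera_model(name): a dict with "fx", "fy", "cx", "cy" (pixels), "R" (3x3) and "t" (3): a world point X has camera coordinates R X + t; the wrist camera has in their place "T_tool_cam" (4x4, takes a point from camera to tool coordinates, whose origin is the TCP and whose axes are the flange's). Camera axes: x right, y down, z forward; pixel columns grow to the right and rows downward; lengths in m; the calibration is good to about 2 mm. A picture is of the moment at which its call begins: read the wrist's pose just before it. camera_model takes no time and is no camera call.
- sign_off(): hands the job in; it is judged then, once.
Trained networks look in the newest picture that a camera, given by its name, has taken for a name from the list of things; names that differ only in an ending like _2 or _b are one class to them, and where a whole thing is asked for, a point or a joint stands for the part that bears it (a point fixed in the world has none). Each returns a list of dicts, best first, with "conf" (0 to 1); they miss things now and then, are a little off and sometimes report something else, mostly with a low value. They report only what shows in the picture. A call takes as long as a camera call.
- look_for(camera, thing): "point" ([x, y, z] in m, in the coordinates of the camera as it stood for that picture, good to about 4 mm: the middle of the surface that is visible of it).
- cut_out(camera, thing): "pixels" (400x640 bool, what is visible of it).
The state is a dict: "clock": time; "joint_pos": joint angles; "joint_velocities": joint speeds; "effort": joint torques, N m; "tcp_pos": TCP position; "tcp_rot": TCP orientation; "force": force on the tool from outside, world axes, zero at the start; "moment": the same for the moment, N m; "opening": finger opening in m; "grip_force": force on a finger pad.
Only numpy, scipy, OpenCV 4.12 (cv2) and the standard library are available. Lean on these libraries where they do the work, as an engineer would, in place of code of your own. Each camera call takes 0.05 s, during which the arm holds its last target. There are 200 camera calls.

## Working session

There is one attempt and no reset: what is moved stays moved. The work goes in short steps, Python scripts to look and compute and a tool call to move; the robot and the scene stay as the last step left them, time stands still between calls to the robot, and variables do not carry over. Pictures are saved under pics/ and viewed, at most 14 in all, crops included, and the job is handed in when it is done.

Besides the shell and the picture viewer there is one more tool, called by a JSON object that holds its "name" and its "arguments", one argument or row to a line. jog_arm: Moves the arm, as the interface text tells. Its arguments: {"type":"object","properties":{"motion":{"type":"array","items":{"type":"object","properties":{"gripper":{"type":"number"},"dx":{"type":"number"},"dy":{"type":"number"},"dz":{"type":"number"},"ax":{"type":"number"},"ay":{"type":"number"},"az":{"type":"number"}}}},"force":{"type":"number"}},"required":["motion"]}

```bash
mkdir -p pics; ls; cat > h.py <<'E'
import numpy as np, cv2
from plant import *
from scipy.spatial.transform import Rotation as Ro
def save(cam,n,img=None):
    im=get_image(cam) if img is None else img
    cv2.imwrite(f'pics/{n}.png',im[:,:,::-1]); return im
def T_tool(s):
    T=np.eye(4);r=np.array(s['tcp_rot'])
    T[:3,:3]=Ro.from_euler('xyz',r).as_matrix() if r.size==3 else r
    T[:3,3]=s['tcp_pos'];return T
def cam_pose(cam,s=None):
    m=camera_model(cam)
    if cam=='wrist': T=T_tool(s or state())@np.array(m['T_tool_cam'])
    else:
        T=np.eye(4);R=np.array(m['R']);T[:3,:3]=R.T;T[:3,3]=-R.T@np.array(m['t'])
    return m,T
def ray(cam,uv,z,s=None):
    "pixel(s) -> world points on plane z"
    m,T=cam_pose(cam,s);uv=np.atleast_2d(uv).astype(float)
    d=np.c_[(uv[:,0]-m['cx'])/m['fx'],(uv[:,1]-m['cy'])/m['fy'],np.ones(len(uv))]@T[:3,:3].T
    return T[:3,3]+d*((z-T[2,3])/d[:,2])[:,None]
def proj(cam,X,s=None):
    m,T=cam_pose(cam,s);p=(np.atleast_2d(X)-T[:3,3])@T[:3,:3]
    return np.c_[p[:,0]/p[:,2]*m['fx']+m['cx'],p[:,1]/p[:,2]*m['fy']+m['cy']]
def find(cam,thing,s=None,n=2):
    m,T=cam_pose(cam,s)
    return [(round(float(d['conf']),2),np.round(T[:3,:3]@np.array(d['point'])+T[:3,3],3)) for d in look_for(cam,thing)[:n]]
E
python3 - <<'E'
from h import *
s=state();print(s)
print(camera_model('top'),camera_model('wrist'))
a=save('top','t0');b=save('scene','s0')
for n in 'horn ring jar_mid lid_mid scraper_mid felt_mouth felt_root tile mouth_half root_half'.split():
    print(n,find('top',n),find('scene',n))
E
```

```text
pics
{'clock': 0.0, 'joint_pos': array([-1.21760686e+00,  3.00472883e-01,  1.52160082e+00, -2.09232644e-05,
        1.32071605e+00, -6.65887850e-02]), 'joint_velocities': array([-1.81272262e-03, -2.20482357e-03, -4.12497417e-06, -1.19523463e-03,
        1.40276100e-03, -6.20095562e-04]), 'effort': array([-7.23514040e-04, -5.43503952e+01, -3.61797309e+01, -1.46966045e-04,
        3.94825096e-03, -2.01891777e-05]), 'tcp_pos': array([ 0.22407026, -0.50201867,  0.23071199]), 'tcp_rot': array([-3.14039686e+00, -5.94331883e-05,  4.19783408e-01]), 'force': array([0.01427906, 1.03134018, 0.39574787]), 'moment': array([ 0.04324828, -0.01392905,  0.01894888]), 'grip_force': 0.0, 'opening': 0.08514782764499623}
{'fx': 428.5552967687807, 'fy': 428.5552967687807, 'cx': 320.3095654022098, 'cy': 198.6472434862778, 'R': array([[ 0.01687043, -0.99984607,  0.00481954],
       [-0.9980226 , -0.01713118, -0.06047655],
       [ 0.0605498 , -0.00378974, -0.99815798]]), 't': array([-0.02326041,  0.52497859,  1.25674519])} {'fx': 297.67562807443727, 'fy': 297.67562807443727, 'cx': 317.55781773003736, 'cy': 
[... 850 characters left out ...]
])), (0.69, array([ 0.405, -0.23 ,  0.014]))] [(0.77, array([0.449, 0.019, 0.006])), (0.22, array([ 0.407, -0.226,  0.011]))]
felt_mouth [(0.59, array([ 0.556, -0.272,  0.013]))] [(0.83, array([ 0.558, -0.261,  0.011])), (0.52, array([ 0.407, -0.227,  0.009]))]
felt_root [(0.78, array([0.561, 0.276, 0.015]))] [(0.95, array([0.564, 0.286, 0.015]))]
tile [(0.86, array([ 0.613, -0.015,  0.017]))] [(0.58, array([ 0.617, -0.005,  0.013]))]
mouth_half [(0.55, array([ 0.607, -0.27 ,  0.054]))] [(0.64, array([ 0.614, -0.253,  0.052])), (0.55, array([0.564, 0.285, 0.016]))]
root_half [(0.75, array([0.615, 0.286, 0.058]))] [(0.65, array([0.622, 0.296, 0.057])), (0.22, array([ 0.432, -0.354,  0.006]))]
```

View pics/t0.png

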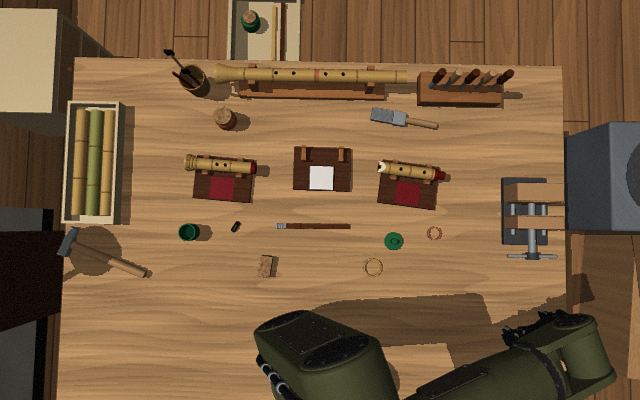

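View pics/s0.png

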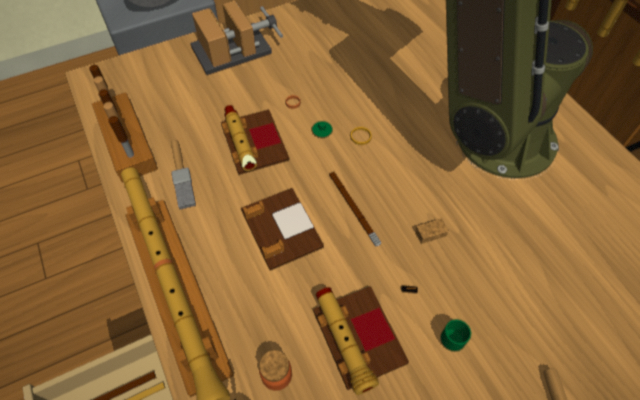

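The top view shows the horn at (236,227), ring (434,233), jar (189,232), lid (394,241) and scraper (277–350,226) with its steel end at +y. The tile is at (321,178), with the felts at (407,193) for the mouth half and (222,188) for the root half. The networks agree with this. Next I take close wrist views with yaw 0.

{"name": "jog_arm", "arguments": {
  "motion": [
    {"dx": 0.773, "dy": -0.345, "dz": -0.05, "az": 0.267, "gripper": 1},
    {"dx": 0.773, "dy": -0.345, "dz": -0.05, "az": 0.267},
    {"dx": 0.773, "dy": -0.345, "dz": -0.05, "az": 0.267},
    {"dx": 0.773, "dy": -0.345, "dz": -0.05, "az": 0.267},
    {"dx": 0.773, "dy": -0.345, "dz": -0.05, "az": 0.267},
    {"dx": 0.773, "dy": -0.345, "dz": -0.05, "az": 0.267},
    {"dx": 0.773, "dy": -0.345, "dz": -0.05, "az": 0.267},
    {"dx": 0.773, "dy": -0.345, "dz": -0.05, "az": 0.267}
  ]
}}

```text
invalid input at $.motion[0]: expected keys gripper, dx, dy, dz, ax, ay, az
```

```bash
cat >> h.py <<'E'
def cut(cam,thing,z,s=None,near=None):
    "centre and long-axis angle, size of best mask's min-area rect on plane z"
    for d in cut_out(cam,thing)[:2]:
        v,u=np.nonzero(d['pixels'])
        if len(u)<20: continue
        P=ray(cam,np.c_[u,v],z,s)[:,:2]
        c,(w,h),a=cv2.minAreaRect(((P*1000).astype(np.float32)))
        if h>w: w,h,a=h,w,a+90
        print(thing,'cut conf %.2f px c (%.0f,%.0f) n %d rect (%.1f,%.1f) mean (%.1f,%.1f) size %.0f x %.0f ang %.1f'%(d['conf'],u.mean(),v.mean(),len(u),*c,*(P.mean(0)*1000),w,h,(a+90)%180-90))
E
python3 - <<'E'
from h import *
s=state();print(s['clock'],s['tcp_pos'],s['tcp_rot'],s['joint_pos'])
save('wrist','w1')
for n,z in [('ring',.012),('lid_mid',.012),('felt_mouth',.015),('mouth_half',.043)]:
    print(n,find('wrist',n,s));cut('wrist',n,z,s)
E
```

```text
1.1 [ 0.22416875 -0.50224518  0.23129839] [ 3.14156105e+00 -6.14242901e-08  4.19786520e-01] [-1.21759124e+00  2.99889842e-01  1.52097111e+00  2.23369099e-06
  1.32070017e+00 -6.65819855e-02]
ring []
lid_mid []
felt_mouth []
mouth_half []
```

View pics/w1.png

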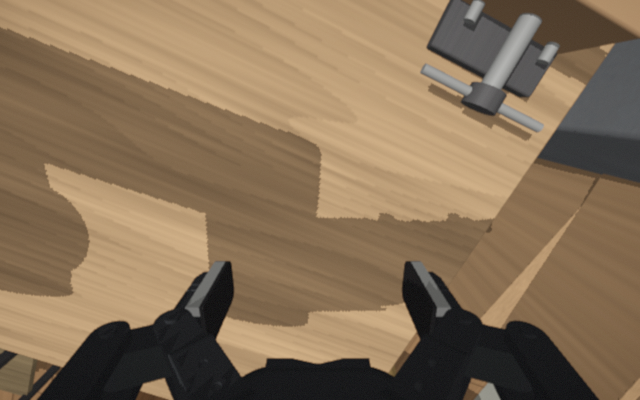

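The call was refused because every key is needed. The picture shows only bare bench and the vise, so I repeat the move.

{"name": "jog_arm", "arguments": {
  "motion": [
    {"dx": 0.773, "dy": -0.345, "dz": -0.05, "ax": 0, "ay": 0, "az": 0.267, "gripper": 1},
    {"dx": 0.773, "dy": -0.345, "dz": -0.05, "ax": 0, "ay": 0, "az": 0.267, "gripper": 1},
    {"dx": 0.773, "dy": -0.345, "dz": -0.05, "ax": 0, "ay": 0, "az": 0.267, "gripper": 1},
    {"dx": 0.773, "dy": -0.345, "dz": -0.05, "ax": 0, "ay": 0, "az": 0.267, "gripper": 1},
    {"dx": 0.773, "dy": -0.345, "dz": -0.05, "ax": 0, "ay": 0, "az": 0.267, "gripper": 1},
    {"dx": 0.773, "dy": -0.345, "dz": -0.05, "ax": 0, "ay": 0, "az": 0.267, "gripper": 1},
    {"dx": 0.773, "dy": -0.345, "dz": -0.05, "ax": 0, "ay": 0, "az": 0.267, "gripper": 1},
    {"dx": 0.773, "dy": -0.345, "dz": -0.05, "ax": 0, "ay": 0, "az": 0.267, "gripper": 1}
  ]
}}

```text
clock: 2.55
tcp_pos: [0.45, -0.2505, 0.2512]
tcp_rot: [3.142, 0.0, 0.0]
force: [0.4, 0.6, -0.1]
opening: 0.0857
grip_force: 0.0
```

```bash
python3 - <<'E'
from h import *
s=state();print(s['clock'],s['tcp_pos'],s['tcp_rot'],s['joint_pos'])
save('wrist','w2')
for n,z in [('ring',.012),('lid_mid',.012),('felt_mouth',.015),('mouth_half',.043)]:
    print(n,find('wrist',n,s));cut('wrist',n,z,s)
E
```

```text
2.55 [ 0.44996608 -0.25051776  0.25119303] [3.14152343e+00 2.68063363e-04 4.47798734e-04] [-5.79039219e-01  2.06283657e-01  1.59116213e+00 -2.10072586e-04
  1.34433327e+00  9.91356487e-01]
ring [(0.7, array([ 0.429, -0.355,  0.011]))]
ring cut conf 0.71 px c (392,183) n 285 rect (429.8,-350.3) mean (429.0,-349.8) size 42 x 38 ang 49.3
ring cut conf 0.22 px c (336,79) n 11933 rect (575.5,-274.7) mean (556.2,-272.9) size 170 x 137 ang 83.3
lid_mid [(0.91, array([ 0.406, -0.231,  0.01 ]))]
felt_mouth [(0.57, array([ 0.553, -0.275,  0.012]))]
felt_mouth cut conf 0.84 px c (337,78) n 12150 rect (574.9,-274.3) mean (556.7,-273.3) size 171 x 137 ang 83.6
mouth_half [(0.96, array([ 0.605, -0.274,  0.058]))]
mouth_half cut conf 0.97 px c (341,23) n 6794 rect (608.3,-276.7) mean (607.8,-275.5) size 199 x 36 ang 83.5
```

View pics/w2.png

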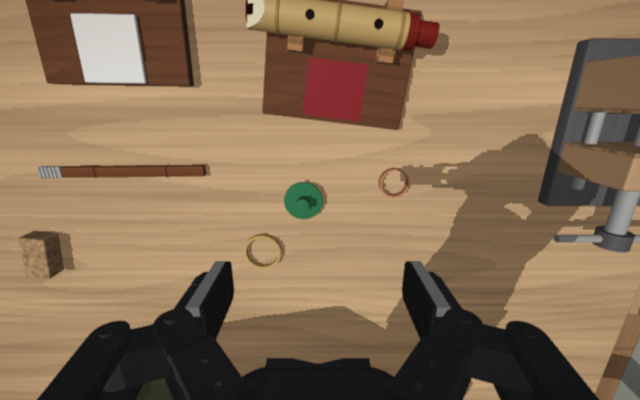

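The wrist view shows the ring at (393,182), the lid knob-up at (304,200), the brass ring at (264,250) and the red felt at (337,91). The slanted blowing end is on the left (+y). Now the middle and left views.

{"name": "jog_arm", "arguments": {
  "motion": [
    {"dx": 0.05, "dy": -0.625, "dz": 0, "ax": 0, "ay": 0, "az": 0, "gripper": 1},
    {"dx": 0.05, "dy": -0.625, "dz": 0, "ax": 0, "ay": 0, "az": 0, "gripper": 1},
    {"dx": 0.05, "dy": -0.625, "dz": 0, "ax": 0, "ay": 0, "az": 0, "gripper": 1},
    {"dx": 0.05, "dy": -0.625, "dz": 0, "ax": 0, "ay": 0, "az": 0, "gripper": 1},
    {"dx": 0.05, "dy": -0.625, "dz": 0, "ax": 0, "ay": 0, "az": 0, "gripper": 1},
    {"dx": 0.05, "dy": -0.625, "dz": 0, "ax": 0, "ay": 0, "az": 0, "gripper": 1}
  ]
}}

```text
clock: 3.75
tcp_pos: [0.4702, -0.0004, 0.2513]
tcp_rot: [3.141, -0.0, 0.001]
force: [-0.7, -1.0, -0.9]
opening: 0.0855
grip_force: 0.0
```

```bash
cat >> h.py <<'E'
def seg(img,kind,z,s,box,cam='wrist',show=True):
    "colour blob in pixel box (u0,v0,u1,v1): largest component -> rect on plane z (mm)"
    u0,v0,u1,v1=box;sub=img[v0:v1,u0:u1]
    H,S,V=[c.astype(int) for c in cv2.split(cv2.cvtColor(np.ascontiguousarray(sub),cv2.COLOR_RGB2HSV))]
    m={'red':((H<5)|(H>170))&(S>150)&(V>50),'white':(S<40)&(V>140),'green':(H>50)&(H<95)&(S>80),
       'dark':V<60,'scr':(V<135)&(S>90)|(S<60)&(V<190)&(V>90)}[kind].astype(np.uint8)
    n,l,st,_=cv2.connectedComponentsWithStats(m);k=1+np.argmax(st[1:,4])
    v,u=np.nonzero(l==k);u=u+u0;v=v+v0
    P=ray(cam,np.c_[u,v],z,s)[:,:2]*1000
    c,(w,h),a=cv2.minAreaRect(P.astype(np.float32))
    if h>w:w,h,a=h,w,a+90
    if show:print(kind,'px (%.0f,%.0f) n %d rect (%.1f,%.1f) mean (%.1f,%.1f) size %.1f x %.1f ang %.1f'%(u.mean(),v.mean(),len(u),*c,*P.mean(0),w,h,(a+90)%180-90))
    return P
E
python3 - <<'E'
from h import *
s=state();print(s['clock'],s['tcp_pos'],s['tcp_rot'])
im=save('wrist','w3')
for n,z in [('scraper_mid',.009),('tile',.02),('lid_mid',.012)]:
    print(n,find('wrist',n,s));cut('wrist',n,z,s)
seg(im,'white',.02,s,(200,0,450,140))
o=cv2.imread('pics/w2.png')[:,:,::-1]; s2=dict(tcp_pos=[.44996608,-.25051776,.25119303],tcp_rot=[3.14152343,.000268,.000448])
seg(o,'red',.015,s2,(280,50,400,140));seg(o,'green',.012,s2,(270,170,350,230))
E
```

```text
3.75 [ 4.70180120e-01 -3.50669598e-04  2.51304834e-01] [ 3.14140389e+00 -5.78069144e-05  9.78305296e-04]
scraper_mid []
scraper_mid cut conf 0.57 px c (311,186) n 1873 rect (444.3,8.7) mean (444.7,8.6) size 219 x 17 ang -89.9
tile [(0.6, array([ 0.611, -0.017,  0.012])), (0.39, array([ 0.431, -0.357,  0.009]))]
tile cut conf 0.87 px c (330,50) n 15064 rect (602.4,-14.4) mean (605.6,-14.8) size 168 x 105 ang -89.9
lid_mid [(0.83, array([ 0.408, -0.222,  0.007]))]
lid_mid cut conf 0.82 px c (483,214) n 1146 rect (405.0,-228.6) mean (405.3,-228.7) size 54 x 53 ang 52.2
white px (329,67) n 4084 rect (587.3,-14.3) mean (588.4,-14.1) size 70.1 x 69.9 ang 89.0
red px (335,89) n 3426 rect (544.5,-271.0) mean (545.3,-270.9) size 70.4 x 64.5 ang 83.2
green px (303,200) n 1076 rect (404.9,-231.6) mean (405.0,-231.5) size 51.0 x 50.1 ang -62.8
```

{"name": "jog_arm", "arguments": {
  "motion": [
    {"dx": 0, "dy": -0.625, "dz": 0, "ax": 0, "ay": 0, "az": 0, "gripper": 1},
    {"dx": 0, "dy": -0.625, "dz": 0, "ax": 0, "ay": 0, "az": 0, "gripper": 1},
    {"dx": 0, "dy": -0.625, "dz": 0, "ax": 0, "ay": 0, "az": 0, "gripper": 1},
    {"dx": 0, "dy": -0.625, "dz": 0, "ax": 0, "ay": 0, "az": 0, "gripper": 1},
    {"dx": 0, "dy": -0.625, "dz": 0, "ax": 0, "ay": 0, "az": 0, "gripper": 1},
    {"dx": 0, "dy": -0.625, "dz": 0, "ax": 0, "ay": 0, "az": 0, "gripper": 1}
  ]
}}

```text
clock: 4.85
tcp_pos: [0.4701, 0.2494, 0.2511]
tcp_rot: [3.141, 0.0, 0.0]
force: [-0.2, -0.7, 0.5]
opening: 0.0854
grip_force: 0.0
```

```bash
python3 - <<'E'
from h import *
s=state();print(s['clock'],s['tcp_pos'],s['tcp_rot'],s['joint_pos'])
im=save('wrist','w4')
for n,z in [('horn',.010),('jar_mid',.056),('felt_root',.015),('root_half',.043)]:
    print(n,find('wrist',n,s));cut('wrist',n,z,s)
seg(im,'red',.015,s,(200,40,420,150))
E
```

```text
4.85 [0.47009864 0.24935591 0.25105504] [3.14123856e+00 4.21591815e-04 4.56489602e-04] [ 4.18933412e-01  2.45239571e-01  1.54387560e+00 -1.55899498e-04
  1.35300659e+00  1.98930690e+00]
horn [(0.52, array([0.439, 0.242, 0.005])), (0.17, array([0.61 , 0.291, 0.06 ]))]
horn cut conf 0.65 px c (324,191) n 243 rect (438.1,239.9) mean (438.2,240.4) size 34 x 15 ang -35.6
jar_mid [(0.63, array([0.415, 0.37 , 0.031]))]
jar_mid cut conf 0.95 px c (224,210) n 1709 rect (426.5,361.2) mean (427.5,361.6) size 66 x 48 ang -46.9
felt_root [(0.6, array([0.565, 0.278, 0.014]))]
felt_root cut conf 0.95 px c (291,87) n 11856 rect (581.8,279.4) mean (566.6,280.2) size 170 x 136 ang 86.1
felt_root cut conf 0.32 px c (324,190) n 248 rect (440.4,239.8) mean (440.4,240.0) size 33 x 14 ang -32.5
root_half [(0.77, array([0.612, 0.289, 0.058]))]
root_half cut conf 0.72 px c (280,35) n 8170 rect (611.8,282.9) mean (616.7,288.1) size 216 x 52 ang 83.5
red px (291,100) n 3298 rect (551.7,280.9) mean (552.7,281.2) size 69.9 x 64.5 ang 86.3
```

View pics/w4.png

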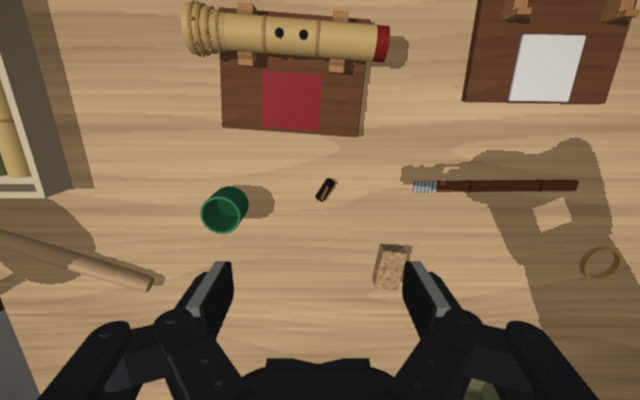

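View pics/w3.png

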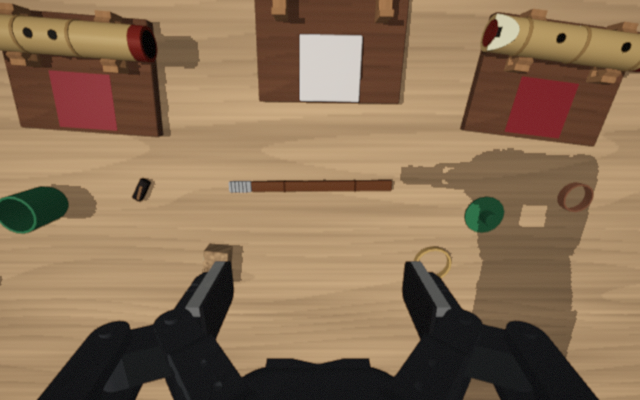

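Both felts measure 70 × 64.5 mm and the tile 70 × 70 mm, so the calibration holds. The horn is at (438.5, 240) mm at −34°. I approach it at yaw 146°, which keeps joint 6 in range, and take another look.

{"name": "jog_arm", "arguments": {
  "motion": [
    {"dx": -0.079, "dy": 0.0235, "dz": 0.378, "ax": 0, "ay": 0, "az": -0.9, "gripper": 1},
    {"dx": -0.079, "dy": 0.0235, "dz": 0.378, "ax": 0, "ay": 0, "az": -0.9, "gripper": 1},
    {"dx": -0.079, "dy": 0.0235, "dz": 0.378, "ax": 0, "ay": 0, "az": -0.9, "gripper": 1},
    {"dx": -0.079, "dy": 0.0235, "dz": 0.378, "ax": 0, "ay": 0, "az": -0.9, "gripper": 1},
    {"dx": -0.079, "dy": 0.0235, "dz": 0.378, "ax": 0, "ay": 0, "az": -0.9, "gripper": 1},
    {"dx": -0.079, "dy": 0.0235, "dz": 0.378, "ax": 0, "ay": 0, "az": -0.9, "gripper": 1},
    {"dx": -0.079, "dy": 0.0235, "dz": 0.378, "ax": 0, "ay": 0, "az": -0.9, "gripper": 1},
    {"dx": -0.079, "dy": 0.0235, "dz": 0.378, "ax": 0, "ay": 0, "az": -0.9, "gripper": 1}
  ]
}}

```text
clock: 6.3
tcp_pos: [0.4385, 0.2403, 0.1001]
tcp_rot: [3.142, -0.0, 1.419]
force: [-0.7, 0.3, -0.5]
opening: 0.0856
grip_force: 0.0
```

{"name": "jog_arm", "arguments": {
  "motion": [
    {"dx": 0, "dy": 0, "dz": 0, "ax": 0, "ay": 0, "az": -0.722, "gripper": 0.1},
    {"dx": 0, "dy": 0, "dz": 0, "ax": 0, "ay": 0, "az": -0.722, "gripper": 0.1},
    {"dx": 0, "dy": 0, "dz": 0, "ax": 0, "ay": 0, "az": -0.722, "gripper": 0.1},
    {"dx": 0, "dy": 0, "dz": 0, "ax": 0, "ay": 0, "az": -0.722, "gripper": 0.1},
    {"dx": 0, "dy": 0, "dz": 0, "ax": 0, "ay": 0, "az": -0.722, "gripper": 0.1},
    {"dx": 0, "dy": 0, "dz": 0, "ax": 0, "ay": 0, "az": -0.722, "gripper": 0.1},
    {"dx": 0, "dy": 0, "dz": 0, "ax": 0, "ay": 0, "az": -0.722, "gripper": 0.1},
    {"dx": 0, "dy": 0, "dz": 0, "ax": 0, "ay": 0, "az": -0.722, "gripper": 0.1}
  ]
}}

```text
clock: 7.3
tcp_pos: [0.4385, 0.2404, 0.1001]
tcp_rot: [3.142, 0.0, 2.544]
force: [0.3, 0.6, 0.4]
opening: 0.0471
grip_force: 0.0
```

```bash
cat >> h.py <<'E'
def to(x,y,z,yaw=None,s=None):
    "print jog numbers to reach world pose (mm, deg), tool down"
    s=s or state();T=T_tool(s);d=T[:3,:3].T@(np.array([x,y,z])/1000-T[:3,3])
    a=0
    if yaw is not None:
        R=T[:3,:3].T@Ro.from_euler('xyz',[np.pi,0,np.radians(yaw)]).as_matrix();a=Ro.from_matrix(R).as_rotvec()/(np.pi/2)
    print('to',x,y,z,yaw,'d',np.round(d/.4,4),'a',np.round(a,4),'rows',np.linalg.norm(d)/.0625)
E
python3 - <<'E'
from h import *
s=state();print(s['clock'],s['tcp_pos'],s['tcp_rot'],s['opening'])
im=save('wrist','w5')
print(find('wrist','horn',s));cut('wrist','horn',.010,s)
print(proj('wrist',[.4385,.240,.01],s))
to(438.5,240,2,146)
E
```

```text
7.3 [0.43850592 0.24036977 0.10013697] [3.14150704e+00 1.44663630e-05 2.54417125e+00] 0.04706350316302896
[(0.76, array([0.437, 0.24 , 0.005]))]
horn cut conf 0.71 px c (317,205) n 677 rect (436.5,240.9) mean (436.0,241.1) size 35 x 15 ang -31.1
[[317.87889031 207.76593584]]
to 438.5 240 2 146 d [-0.0006 -0.0008  0.2452] a [ 0.      0.     -0.0014] rows 1.569590185425158
```

View pics/w5.png

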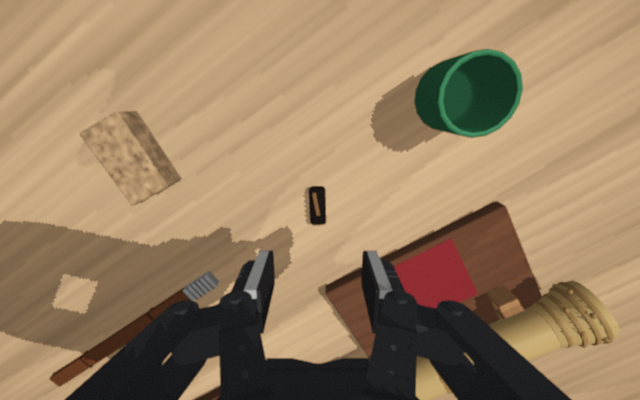

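The horn lies between the fingers at (317,205), upright in the image. Averaging the two opposite views gives (437.3, 240.5) at −32°. I grasp it and lift.

{"name": "jog_arm", "arguments": {
  "motion": [
    {"dx": 0.0027, "dy": -0.0015, "dz": 0.15, "ax": 0, "ay": 0, "az": -0.022, "gripper": 0.1},
    {"dx": 0.0027, "dy": -0.0015, "dz": 0.245, "ax": 0, "ay": 0, "az": -0.022, "gripper": 0.1},
    {"dx": 0.0027, "dy": -0.0015, "dz": 0.245, "ax": 0, "ay": 0, "az": -0.022, "gripper": -0.3},
    {"dx": 0.0027, "dy": -0.0015, "dz": 0.245, "ax": 0, "ay": 0, "az": -0.022, "gripper": -1},
    {"dx": 0.0027, "dy": -0.0015, "dz": 0.245, "ax": 0, "ay": 0, "az": -0.022, "gripper": -1},
    {"dx": 0.0027, "dy": -0.0015, "dz": 0.245, "ax": 0, "ay": 0, "az": -0.022, "gripper": -1},
    {"dx": 0.0027, "dy": -0.0015, "dz": 0.245, "ax": 0, "ay": 0, "az": -0.022, "gripper": -1},
    {"dx": 0.0027, "dy": -0.0015, "dz": 0.245, "ax": 0, "ay": 0, "az": -0.022, "gripper": -1}
  ],
  "force": 30
}}

```text
clock: 8.45
tcp_pos: [0.4373, 0.2405, 0.0022]
tcp_rot: [3.142, 0.0, 2.583]
force: [-0.9, -0.3, 0.9]
opening: 0.0128
grip_force: 30.9
```

{"name": "jog_arm", "arguments": {
  "motion": [
    {"dx": 0, "dy": 0, "dz": 0, "ax": 0, "ay": 0, "az": 0, "gripper": -1},
    {"dx": 0, "dy": 0, "dz": -0.1, "ax": 0, "ay": 0, "az": 0, "gripper": -1},
    {"dx": 0, "dy": 0, "dz": -0.25, "ax": 0, "ay": 0, "az": 0, "gripper": -1},
    {"dx": 0, "dy": 0, "dz": -0.37, "ax": 0, "ay": 0, "az": 0, "gripper": -1},
    {"dx": 0, "dy": 0, "dz": -0.37, "ax": 0, "ay": 0, "az": 0, "gripper": -1}
  ]
}}

```text
clock: 9.07
tcp_pos: [0.4386, 0.2411, 0.1535]
tcp_rot: [3.136, 0.004, 2.583]
force: [-0.1, -0.7, -1.1]
opening: 0.0128
grip_force: 30.8
```

```bash
python3 - <<'E'
from h import *
s=state();print(s['clock'],s['tcp_pos'],s['tcp_rot'],s['opening'],s['grip_force'])
im=save('wrist','w6');cv2.imwrite('pics/w6c.png',im[150:400,180:460,::-1])
to(543.5,-271,120,173.3)
E
```

```text
9.075 [0.43856399 0.24111494 0.15348262] [3.13619376 0.00357341 2.58278281] 0.012790011177902438 30.780229568481445
to 543.5 -271 120 173.3 d [-0.9025 -0.9445  0.077 ] a [ 0.0012  0.0013 -0.2813] rows 8.375299510151688
```

View pics/w6c.png

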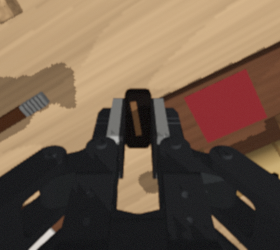

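The horn is held between the pads. Transit to the mouthpiece felt.

{"name": "jog_arm", "arguments": {
  "motion": [
    {"dx": -0.767, "dy": -0.803, "dz": 0, "ax": 0, "ay": 0, "az": -0.281, "gripper": -1},
    {"dx": -0.767, "dy": -0.803, "dz": 0, "ax": 0, "ay": 0, "az": -0.281, "gripper": -1},
    {"dx": -0.767, "dy": -0.803, "dz": 0, "ax": 0, "ay": 0, "az": -0.281, "gripper": -1},
    {"dx": -0.767, "dy": -0.803, "dz": 0, "ax": 0, "ay": 0, "az": -0.281, "gripper": -1},
    {"dx": -0.767, "dy": -0.803, "dz": 0, "ax": 0, "ay": 0, "az": -0.281, "gripper": -1},
    {"dx": -0.767, "dy": -0.803, "dz": 0, "ax": 0, "ay": 0, "az": -0.281, "gripper": -1},
    {"dx": -0.767, "dy": -0.803, "dz": 0, "ax": 0, "ay": 0, "az": -0.281, "gripper": -1},
    {"dx": -0.767, "dy": -0.803, "dz": 0, "ax": 0, "ay": 0, "az": -0.281, "gripper": -1}
  ]
}}

```text
clock: 10.12
tcp_pos: [0.5265, -0.1972, 0.148]
tcp_rot: [3.141, -0.003, 3.021]
force: [-0.7, 1.6, -1.0]
opening: 0.0132
grip_force: 30.8
```

```bash
python3 - <<'E'
from h import *
s=state();print(s['clock'],s['tcp_pos'],s['tcp_rot'],s['opening'],s['grip_force'])
to(543.5,-271,120,173.3)
im=save('wrist','w7');seg(im,'red',.015,s,(100,100,560,300))
E
```

```text
10.125 [ 0.52648066 -0.19719998  0.14795321] [ 3.14090066e+00 -2.69839701e-03  3.02137832e+00] 0.013188234960675392 30.78668475151062
to 543.5 -271 120 173.3 d [-0.0646 -0.1781  0.0696] a [ 0.0004 -0.0017 -0.0021] rows 1.2916949354232006
red px (246,217) n 4240 rect (544.3,-270.7) mean (543.2,-270.6) size 70.4 x 63.0 ang 83.2
```

{"name": "jog_arm", "arguments": {
  "motion": [
    {"dx": -0.0645, "dy": -0.1845, "dz": 0, "ax": 0, "ay": 0, "az": -0.001, "gripper": -1},
    {"dx": -0.0645, "dy": -0.1845, "dz": 0, "ax": 0, "ay": 0, "az": -0.001, "gripper": -1},
    {"dx": -0.0645, "dy": -0.1845, "dz": 0.12, "ax": 0, "ay": 0, "az": -0.001, "gripper": -1},
    {"dx": -0.0645, "dy": -0.1845, "dz": 0.23, "ax": 0, "ay": 0, "az": -0.001, "gripper": -1},
    {"dx": -0.0645, "dy": -0.1845, "dz": 0.29, "ax": 0, "ay": 0, "az": -0.001, "gripper": -1},
    {"dx": -0.0645, "dy": -0.1845, "dz": 0.315, "ax": 0, "ay": 0, "az": -0.001, "gripper": -1},
    {"dx": -0.0645, "dy": -0.1845, "dz": 0.315, "ax": 0, "ay": 0, "az": -0.001, "gripper": -1}
  ]
}}

```text
clock: 11.05
tcp_pos: [0.544, -0.2701, 0.0239]
tcp_rot: [3.141, -0.001, 3.026]
force: [1.3, -0.4, -0.4]
opening: 0.0131
grip_force: 30.8
```

```bash
python3 - <<'E'
from h import *
s=state();print(s['clock'],s['tcp_pos'],s['tcp_rot'],s['opening'],s['force'])
to(544.3,-270.8,17.3,173.3)
im=get_image('wrist');cv2.imwrite('pics/w8c.png',im[100:400,120:520,::-1])
E
```

```text
11.05 [ 0.54404553 -0.27005491  0.02385607] [ 3.14119528e+00 -8.02979154e-04  3.02643615e+00] 0.013145323229370618 [ 1.26760997 -0.36798373 -0.37376813]
to 544.3 -270.8 17.3 173.3 d [-0.0009 -0.0018  0.0164] a [ 0.0003 -0.0005  0.0011] rows 0.10565089271793085
```

View pics/w8c.png

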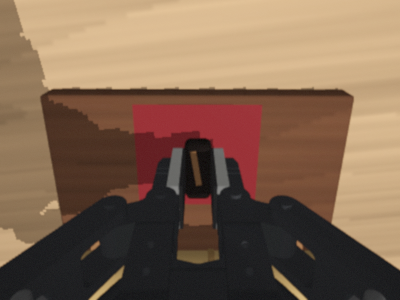

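The horn is over the middle of the felt, with the cropped view showing it centred between the felt's left and right edges. Lower, release and rise.

{"name": "jog_arm", "arguments": {
  "motion": [
    {"dx": -0.0009, "dy": -0.0018, "dz": 0.01, "ax": 0, "ay": 0, "az": 0.001, "gripper": -1},
    {"dx": -0.0009, "dy": -0.0018, "dz": 0.0165, "ax": 0, "ay": 0, "az": 0.001, "gripper": -1},
    {"dx": -0.0009, "dy": -0.0018, "dz": 0.0165, "ax": 0, "ay": 0, "az": 0.001, "gripper": -1},
    {"dx": -0.0009, "dy": -0.0018, "dz": 0.0165, "ax": 0, "ay": 0, "az": 0.001, "gripper": -0.6},
    {"dx": -0.0009, "dy": -0.0018, "dz": 0.0165, "ax": 0, "ay": 0, "az": 0.001, "gripper": -0.3},
    {"dx": -0.0009, "dy": -0.0018, "dz": 0.0165, "ax": 0, "ay": 0, "az": 0.001, "gripper": -0.3},
    {"dx": -0.0009, "dy": -0.0018, "dz": -0.05, "ax": 0, "ay": 0, "az": 0.001, "gripper": -0.3},
    {"dx": -0.0009, "dy": -0.0018, "dz": -0.16, "ax": 0, "ay": 0, "az": 0.001, "gripper": -0.3}
  ]
}}

```text
clock: 12.1
tcp_pos: [0.5436, -0.2712, 0.0877]
tcp_rot: [3.14, -0.003, 3.024]
force: [-0.1, -0.8, 0.5]
opening: 0.0295
grip_force: 0.0
```

{"name": "jog_arm", "arguments": {
  "motion": [
    {"dx": 0, "dy": 0, "dz": -0.14, "ax": 0, "ay": 0, "az": 0, "gripper": 0.4},
    {"dx": 0, "dy": 0, "dz": -0.14, "ax": 0, "ay": 0, "az": 0, "gripper": 0.4},
    {"dx": 0, "dy": 0, "dz": -0.14, "ax": 0, "ay": 0, "az": 0, "gripper": 0.4}
  ]
}}

```text
clock: 12.48
tcp_pos: [0.5441, -0.2714, 0.1436]
tcp_rot: [3.141, -0.001, 3.024]
force: [0.9, 0.2, 0.2]
opening: 0.0597
grip_force: 0.0
```

```bash
python3 - <<'E'
from h import *
s=state();print(s['clock'],s['tcp_pos'],s['tcp_rot'],s['opening'],s['force'])
im=save('wrist','w9')
cut('wrist','horn',.025,s);seg(im,'dark',.025,s,(280,140,360,260))
print(find('wrist','ring',s));cut('wrist','ring',.012,s)
cut('wrist','mouth_half',.043,s)
to(429.8,-350.3,70,173.3)
E
```

```text
12.475 [ 0.54409069 -0.27141419  0.14356459] [ 3.14137173e+00 -5.02117088e-04  3.02416160e+00] 0.05973945470664419 [0.8780051  0.19993793 0.22408868]
horn cut conf 0.72 px c (317,196) n 468 rect (543.1,-271.9) mean (542.9,-271.9) size 33 x 13 ang -9.6
horn cut conf 0.29 px c (564,231) n 18881 rect (616.0,-37.2) mean (606.6,-42.0) size 158 x 157 ang -86.4
dark px (317,196) n 371 rect (543.1,-272.1) mean (542.9,-272.1) size 32.8 x 12.8 ang -7.1
[(0.9, array([ 0.426, -0.357,  0.009]))]
ring cut conf 0.57 px c (206,72) n 794 rect (429.1,-351.4) mean (427.3,-353.0) size 40 x 40 ang -57.9
mouth_half cut conf 0.75 px c (325,268) n 5534 rect (608.9,-275.5) mean (607.4,-272.1) size 204 x 41 ang 83.3
to 429.8 -350.3 70 173.3 d [ 0.2603 -0.2295  0.1828] a [ 0.0005 -0.001  -0.0003] rows 2.5100704104730123
```

View pics/w9.png

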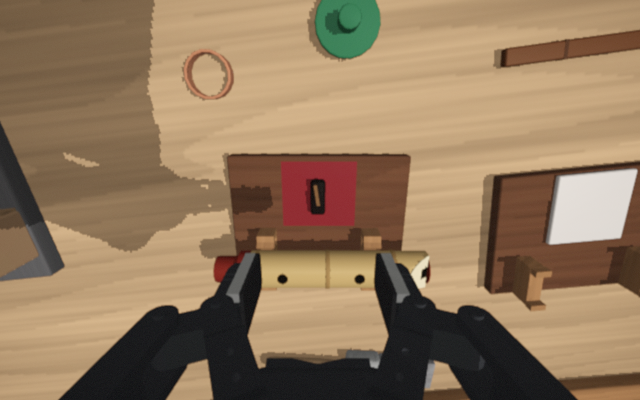

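The horn is at (543.1, −272.0) against the felt centre at (544.3, −270.8), flat and about 1.7 mm off, which is good. Next the ring at (429.4, −350.9).

{"name": "jog_arm", "arguments": {
  "motion": [
    {"dx": 0.261, "dy": -0.231, "dz": 0, "ax": 0, "ay": 0, "az": 0, "gripper": 0.4},
    {"dx": 0.261, "dy": -0.231, "dz": 0.05, "ax": 0, "ay": 0, "az": 0, "gripper": 0.4},
    {"dx": 0.261, "dy": -0.231, "dz": 0.183, "ax": 0, "ay": 0, "az": 0, "gripper": 0.4},
    {"dx": 0.261, "dy": -0.231, "dz": 0.28, "ax": 0, "ay": 0, "az": 0, "gripper": 0.4},
    {"dx": 0.261, "dy": -0.231, "dz": 0.34, "ax": 0, "ay": 0, "az": 0, "gripper": 0.4},
    {"dx": 0.261, "dy": -0.231, "dz": 0.357, "ax": 0, "ay": 0, "az": 0, "gripper": 0.4},
    {"dx": 0.261, "dy": -0.231, "dz": 0.357, "ax": 0, "ay": 0, "az": 0, "gripper": 0.4}
  ]
}}

```text
clock: 13.6
tcp_pos: [0.4299, -0.3511, 0.0015]
tcp_rot: [3.142, -0.0, 3.024]
force: [-0.0, -0.1, 0.4]
opening: 0.0603
grip_force: 0.0
```

{"name": "jog_arm", "arguments": {
  "motion": [
    {"dx": 0, "dy": 0, "dz": 0, "ax": 0, "ay": 0, "az": 0, "gripper": 0.1},
    {"dx": 0, "dy": 0, "dz": 0, "ax": 0, "ay": 0, "az": 0, "gripper": -0.3},
    {"dx": 0, "dy": 0, "dz": 0, "ax": 0, "ay": 0, "az": 0, "gripper": -0.3},
    {"dx": 0, "dy": 0, "dz": 0, "ax": 0, "ay": 0, "az": 0, "gripper": -0.3},
    {"dx": 0, "dy": 0, "dz": 0, "ax": 0, "ay": 0, "az": 0, "gripper": -0.3}
  ],
  "force": 25
}}

```text
clock: 14.22
tcp_pos: [0.4303, -0.3515, 0.0026]
tcp_rot: [-3.14, 0.001, 3.024]
force: [-1.2, 1.3, 6.1]
opening: 0.0386
grip_force: 24.4
```

```bash
python3 - <<'E'
from h import *
s=state();print(s['clock'],s['tcp_pos'],s['tcp_rot'],s['opening'],s['grip_force'],s['force'])
im=get_image('wrist');cv2.imwrite('pics/w10c.png',im[100:400,120:520,::-1])
E
```

```text
14.225 [ 0.43032111 -0.35146669  0.00258531] [-3.14046715e+00  1.49169003e-03  3.02441019e+00] 0.03862981363348856 24.40763594582677 [-1.1903672   1.28356962  6.0975472 ]
```

View pics/w10c.png

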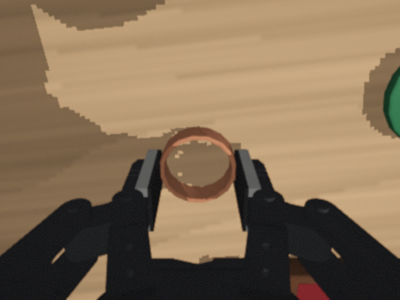

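The ring is gripped at its diameter (centre at crop pixel (198,165)). Lift and carry it to the root felt.

{"name": "jog_arm", "arguments": {
  "motion": [
    {"dx": 0, "dy": 0, "dz": -0.1, "ax": 0, "ay": 0, "az": 0, "gripper": -0.3},
    {"dx": 0, "dy": 0, "dz": -0.25, "ax": 0, "ay": 0, "az": 0, "gripper": -0.3},
    {"dx": 0, "dy": 0, "dz": -0.37, "ax": 0, "ay": 0, "az": 0, "gripper": -0.3},
    {"dx": 0, "dy": 0, "dz": -0.37, "ax": 0, "ay": 0, "az": 0, "gripper": -0.3}
  ]
}}

```text
clock: 14.78
tcp_pos: [0.4311, -0.3522, 0.1539]
tcp_rot: [-3.137, 0.006, 3.024]
force: [0.2, 0.1, -0.8]
opening: 0.0386
grip_force: 25.4
```

{"name": "jog_arm", "arguments": {
  "motion": [
    {"dx": -0.059, "dy": 0.802, "dz": 0, "ax": 0, "ay": 0, "az": -0.033, "gripper": -0.3},
    {"dx": -0.059, "dy": 0.802, "dz": 0, "ax": 0, "ay": 0, "az": -0.033, "gripper": -0.3},
    {"dx": -0.059, "dy": 0.802, "dz": 0, "ax": 0, "ay": 0, "az": -0.033, "gripper": -0.3},
    {"dx": -0.059, "dy": 0.802, "dz": 0, "ax": 0, "ay": 0, "az": -0.033, "gripper": -0.3},
    {"dx": -0.059, "dy": 0.802, "dz": 0, "ax": 0, "ay": 0, "az": -0.033, "gripper": -0.3},
    {"dx": -0.059, "dy": 0.802, "dz": 0, "ax": 0, "ay": 0, "az": -0.033, "gripper": -0.3}
  ]
}}

```text
clock: 15.52
tcp_pos: [0.4908, -0.0321, 0.1488]
tcp_rot: [3.141, -0.001, 3.08]
force: [0.7, -0.2, -1.7]
opening: 0.0379
grip_force: 25.5
```

```bash
python3 - <<'E'
from h import *
s=state();print(s['clock'],s['tcp_pos'],s['tcp_rot'],s['opening'],s['grip_force'],s['force'])
to(530,250,130,176.3)
im=get_image('wrist');cv2.imwrite('pics/x1.png',im[:,:,::-1])
print(find('wrist','ring',s))
E
```

```text
15.525 [ 0.49079328 -0.03211927  0.14884903] [ 3.14126076e+00 -5.57381528e-04  3.08012329e+00] 0.037858740628395254 25.485886316746473 [ 0.72389406 -0.18642358 -1.71279359]
to 530 250 130 176.3 d [-0.0545  0.71    0.0473] a [ 0.0002 -0.0004  0.002 ] rows 4.567256915954889
[(0.71, array([ 0.494, -0.033,  0.156])), (0.37, array([ 0.55 , -0.263,  0.01 ]))]
```

{"name": "jog_arm", "arguments": {
  "motion": [
    {"dx": -0.103, "dy": 0.796, "dz": 0, "ax": 0, "ay": 0, "az": 0, "gripper": -0.3},
    {"dx": -0.103, "dy": 0.796, "dz": 0, "ax": 0, "ay": 0, "az": 0, "gripper": -0.3},
    {"dx": -0.103, "dy": 0.796, "dz": 0, "ax": 0, "ay": 0, "az": 0, "gripper": -0.3},
    {"dx": -0.103, "dy": 0.796, "dz": 0, "ax": 0, "ay": 0, "az": 0, "gripper": -0.3},
    {"dx": -0.103, "dy": 0.796, "dz": 0, "ax": 0, "ay": 0, "az": 0, "gripper": -0.3},
    {"dx": -0.103, "dy": 0.796, "dz": 0.06, "ax": 0, "ay": 0, "az": 0, "gripper": -0.3},
    {"dx": -0.103, "dy": 0.796, "dz": 0.06, "ax": 0, "ay": 0, "az": 0, "gripper": -0.3}
  ]
}}

```text
clock: 16.5
tcp_pos: [0.5525, 0.2784, 0.123]
tcp_rot: [-3.14, -0.004, 3.075]
force: [-0.7, -0.3, 0.1]
opening: 0.0384
grip_force: 25.5
```

```bash
python3 - <<'E'
from h import *
s=state();print(s['clock'],s['tcp_pos'],s['tcp_rot'],s['opening'],s['grip_force'])
im=get_image('wrist');cv2.imwrite('pics/x2.png',im[:,:,::-1])
P=seg(im,'red',.015,s,(150,80,500,330))
to(551.5,281,18.2,176.3)
m,T=cam_pose('wrist',s)
d=cut_out('wrist','ring')
if d:
    v,u=np.nonzero(d[0]['pixels']);P=ray('wrist',np.c_[u,v],s['tcp_pos'][2]+.004,s)[:,:2]*1000;print(cv2.minAreaRect(P.astype(np.float32)))
E
```

```text
16.5 [0.55245235 0.27838978 0.12303387] [-3.13953682 -0.0036157   3.07545699] 0.03841049522747857 25.527304150164127
red px (321,197) n 5255 rect (551.7,281.3) mean (549.2,281.6) size 70.2 x 63.3 ang 86.3
to 551.5 281 18.2 176.3 d [0.0037 0.0073 0.2659] a [-0.0007 -0.0011 -0.0015] rows 1.7027505660172422
((550.9971313476562, 277.9656982421875), (39.080142974853516, 45.016963958740234), 86.32603454589844)
```

{"name": "jog_arm", "arguments": {
  "motion": [
    {"dx": 0.0037, "dy": 0.0075, "dz": 0.08, "ax": 0, "ay": 0, "az": 0, "gripper": -0.3},
    {"dx": 0.0037, "dy": 0.0075, "dz": 0.18, "ax": 0, "ay": 0, "az": 0, "gripper": -0.3},
    {"dx": 0.0037, "dy": 0.0075, "dz": 0.235, "ax": 0, "ay": 0, "az": 0, "gripper": -0.3},
    {"dx": 0.0037, "dy": 0.0075, "dz": 0.255, "ax": 0, "ay": 0, "az": 0, "gripper": -0.3},
    {"dx": 0.0037, "dy": 0.0075, "dz": 0.255, "ax": 0, "ay": 0, "az": 0, "gripper": -0.3},
    {"dx": 0.0037, "dy": 0.0075, "dz": 0.255, "ax": 0, "ay": 0, "az": 0, "gripper": -0.3}
  ]
}}

```text
clock: 17.35
tcp_pos: [0.5523, 0.2828, 0.0248]
tcp_rot: [3.141, 0.002, 3.076]
force: [-0.7, -0.3, -0.3]
opening: 0.0383
grip_force: 25.5
```

```bash
python3 - <<'E'
from h import *
s=state();print(s['clock'],s['tcp_pos'],s['tcp_rot'],s['opening'],s['grip_force'],s['force'])
to(551.7,281.2,18,176.3)
im=get_image('wrist');cv2.imwrite('pics/w11c.png',im[100:400,120:520,::-1])
E
```

```text
17.35 [0.55229439 0.28281064 0.02478166] [3.1406278e+00 1.8758223e-03 3.0756413e+00] 0.0383373417087277 25.52799029275775 [-0.73990487 -0.30901486 -0.25872739]
to 551.7 281.2 18 176.3 d [ 0.0012 -0.0041  0.0169] a [ 0.0006  0.0012 -0.0009] rows 0.1119294882248505
```

View pics/w11c.png

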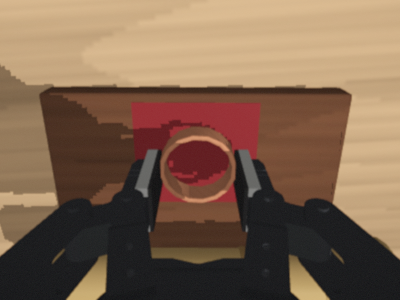

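{"name": "jog_arm", "arguments": {
  "motion": [
    {"dx": 0.0012, "dy": -0.0041, "dz": 0.01, "ax": 0, "ay": 0, "az": 0, "gripper": -0.3},
    {"dx": 0.0012, "dy": -0.0041, "dz": 0.017, "ax": 0, "ay": 0, "az": 0, "gripper": -0.3},
    {"dx": 0.0012, "dy": -0.0041, "dz": 0.017, "ax": 0, "ay": 0, "az": 0, "gripper": -0.3},
    {"dx": 0.0012, "dy": -0.0041, "dz": 0.017, "ax": 0, "ay": 0, "az": 0, "gripper": 0.2},
    {"dx": 0.0012, "dy": -0.0041, "dz": 0.017, "ax": 0, "ay": 0, "az": 0, "gripper": 0.3},
    {"dx": 0.0012, "dy": -0.0041, "dz": 0.017, "ax": 0, "ay": 0, "az": 0, "gripper": 0.3},
    {"dx": 0.0012, "dy": -0.0041, "dz": -0.05, "ax": 0, "ay": 0, "az": 0, "gripper": 0.3},
    {"dx": 0.0012, "dy": -0.0041, "dz": -0.18, "ax": 0, "ay": 0, "az": 0, "gripper": 0.3}
  ]
}}

```text
clock: 18.4
tcp_pos: [0.55, 0.2808, 0.0942]
tcp_rot: [-3.14, -0.004, 3.076]
force: [0.2, -0.1, -0.7]
opening: 0.0557
grip_force: 0.0
```

{"name": "jog_arm", "arguments": {
  "motion": [
    {"dx": 0, "dy": 0, "dz": -0.14, "ax": 0, "ay": 0, "az": 0, "gripper": 0.3},
    {"dx": 0, "dy": 0, "dz": -0.14, "ax": 0, "ay": 0, "az": 0, "gripper": 0.3},
    {"dx": 0, "dy": 0, "dz": -0.14, "ax": 0, "ay": 0, "az": 0, "gripper": 0.3}
  ]
}}

```text
clock: 18.77
tcp_pos: [0.5507, 0.2811, 0.1506]
tcp_rot: [-3.141, -0.001, 3.076]
force: [-0.5, 1.0, 0.2]
opening: 0.0555
grip_force: 0.0
```

```bash
python3 - <<'E'
from h import *
s=state();print(s['clock'],s['tcp_pos'],s['tcp_rot'],s['opening'],s['force'])
im=save('wrist','w12')
print(find('wrist','ring',s));cut('wrist','ring',.024,s);cut('wrist','root_half',.043,s)
print(find('wrist','jar_mid',s))
cut('wrist','scraper_mid',.009,s)
to(444.5,8.7,120,90)
E
```

```text
18.775 [0.55066021 0.28112535 0.15057654] [-3.14126493e+00 -7.10611041e-04  3.07604104e+00] 0.055451299168907967 [-0.5032469   0.98763979  0.2000041 ]
[(0.56, array([0.554, 0.278, 0.027]))]
ring cut conf 0.68 px c (317,192) n 535 rect (548.9,280.9) mean (548.2,280.3) size 40 x 39 ang -3.7
ring cut conf 0.33 px c (67,91) n 2583 rect (445.1,73.4) mean (445.2,75.3) size 119 x 16 ang -89.4
root_half cut conf 0.88 px c (329,264) n 6373 rect (612.9,282.2) mean (614.9,287.4) size 219 x 56 ang 83.3
[(0.58, array([0.42 , 0.373, 0.024]))]
scraper_mid cut conf 0.77 px c (66,91) n 2374 rect (443.9,61.5) mean (443.9,63.0) size 125 x 16 ang -89.6
to 444.5 8.7 120 90 d [ 0.2203 -0.697   0.0767] a [-9.000e-04 -3.000e-04  9.582e-01] rows 4.703786193301467
```

View pics/w12.png

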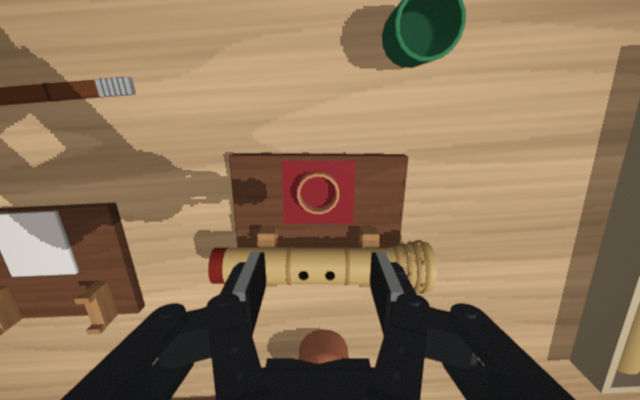

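The ring lies flat at (317,193), in the middle of the felt (283–354 by 161–224). The flute half hasn't moved. Next, the scraper with yaw 90°.

{"name": "jog_arm", "arguments": {
  "motion": [
    {"dx": 0.22, "dy": -0.697, "dz": 0.1, "ax": 0, "ay": 0, "az": 0.92, "gripper": 0},
    {"dx": 0.22, "dy": -0.697, "dz": 0.1, "ax": 0, "ay": 0, "az": 0.92, "gripper": 0},
    {"dx": 0.22, "dy": -0.697, "dz": 0.1, "ax": 0, "ay": 0, "az": 0.92, "gripper": 0},
    {"dx": 0.22, "dy": -0.697, "dz": 0.1, "ax": 0, "ay": 0, "az": 0.92, "gripper": 0},
    {"dx": 0.22, "dy": -0.697, "dz": 0.1, "ax": 0, "ay": 0, "az": 0.92, "gripper": 0},
    {"dx": 0.22, "dy": -0.697, "dz": 0.1, "ax": 0, "ay": 0, "az": 0.92, "gripper": 0},
    {"dx": 0.22, "dy": -0.697, "dz": 0.1, "ax": 0, "ay": 0, "az": 0.92, "gripper": 0},
    {"dx": 0.22, "dy": -0.697, "dz": 0.1, "ax": 0, "ay": 0, "az": 0.92, "gripper": 0}
  ]
}}

```text
clock: 20.08
tcp_pos: [0.4448, 0.0086, 0.1111]
tcp_rot: [-3.141, -0.0, 1.625]
force: [-0.4, 0.6, -0.5]
opening: 0.0424
grip_force: 0.0
```

```bash
python3 - <<'E'
from h import *
s=state();print(s['clock'],s['tcp_pos'],s['tcp_rot'],s['opening'],s['joint_pos'])
im=save('wrist','w13')
cut('wrist','scraper_mid',.009,s);seg(im,'scr',.009,s,(260,0,380,330))
cut('wrist','tile',.02,s);print(find('wrist','tile',s))
to(444.5,8.7,2,90)
E
```

```text
20.075 [0.44480292 0.00864105 0.11113197] [-3.14135673e+00 -6.03644726e-05  1.62526336e+00] 0.04241217029383892 [-6.29547866e-02  2.17528600e-01  1.93332234e+00  3.86223766e-05
  9.90983086e-01 -1.17442988e-01]
scr px (317,238) n 8265 rect (444.7,-4.3) mean (446.2,-33.6) size 246.5 x 100.4 ang -86.8
tile cut conf 0.97 px c (515,225) n 27890 rect (624.6,-12.4) mean (612.6,-1.5) size 168 x 166 ang 89.0
[(0.9, array([ 0.617, -0.   ,  0.012]))]
to 444.5 8.7 2 90 d [-2.000e-04 -8.000e-04  2.729e-01] a [-0.0002 -0.      0.0403] rows 1.7463931302295692
```

View pics/w13.png

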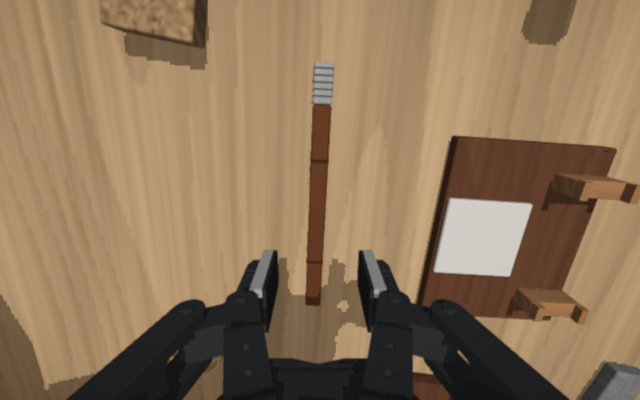

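The scraper runs from (323,62) at the steel end to (313,305) and is centred between the fingers. The tile is at (483,238) and the rests are at (596,188) and (550,303). That was my fourteenth picture, so from here I work by numbers only.

```bash
python3 - <<'E'
from h import *
s=state()
im=cv2.imread('pics/w13.png')[:,:,::-1]
A,B=ray('wrist',[[323,62],[313,305]],.009,s)[:,:2]*1000
d=A-B;print(A,B,(A+B)/2,np.hypot(*d),np.degrees(np.arctan2(d[1],d[0])))
hsv=cv2.cvtColor(np.ascontiguousarray(im),cv2.COLOR_RGB2HSV)
print(hsv[200,300],hsv[200,318],hsv[85,323])
seg(im,'white',.02,s,(420,180,540,290))
# edges of scraper per row: dark vs bench V
V=hsv[:,:,2].astype(int)
pts=[]
for r in range(110,250,10):
    row=V[r,300:345];k=np.nonzero(row<np.median(V[r,280:300])*0.72)[0]
    if len(k): pts.append([300+(k.min()+k.max())/2,r,k.max()-k.min()+1])
pts=np.array(pts);print(pts[::4]);W=ray('wrist',pts[:,:2],.009,s)*1000
q=np.polyfit(W[:,1],W[:,0],1);print('x at y=8.7:',np.polyval(q,8.7),'slope deg',np.degrees(np.arctan(q[0])))
t=np.array([587.3,-14.3]);ex=np.array([np.cos(np.radians(-1)),np.sin(np.radians(-1))]);ey=np.array([-ex[1],ex[0]])
for k in (-55,55):print(proj('wrist',np.r_[t+70*ex+k*ey,37]/1000,s))
E
```

```text
[441.04590801 119.16711788] [446.50136718 -98.26590329] [443.7736376   10.45060729] 217.50144995402195 91.43726660095932
[ 16  95 174] [ 11 165  99] [ 45   3 158]
white px (481,237) n 6003 rect (586.6,-11.9) mean (586.5,-10.3) size 70.5 x 70.0 ang 89.7
[[321.5 110.   18. ]
 [319.5 150.   18. ]
 [318.  190.   17. ]
 [315.5 230.   16. ]]
x at y=8.7: 443.6766801014068 slope deg -1.0871410587595807
[[552.95794902 312.33780697]]
[[601.91203829 192.96715083]]
```

{"name": "jog_arm", "arguments": {
  "motion": [
    {"dx": 0, "dy": -0.0027, "dz": 0.13, "ax": 0, "ay": 0, "az": 0.024, "gripper": 0},
    {"dx": 0, "dy": -0.0027, "dz": 0.23, "ax": 0, "ay": 0, "az": 0.024, "gripper": 0},
    {"dx": 0, "dy": -0.0027, "dz": 0.272, "ax": 0, "ay": 0, "az": 0.024, "gripper": 0},
    {"dx": 0, "dy": -0.0027, "dz": 0.272, "ax": 0, "ay": 0, "az": 0.024, "gripper": -0.3},
    {"dx": 0, "dy": -0.0027, "dz": 0.272, "ax": 0, "ay": 0, "az": 0.024, "gripper": -1},
    {"dx": 0, "dy": -0.0027, "dz": 0.272, "ax": 0, "ay": 0, "az": 0.024, "gripper": -1},
    {"dx": 0, "dy": -0.0027, "dz": 0.272, "ax": 0, "ay": 0, "az": 0.024, "gripper": -1},
    {"dx": 0, "dy": -0.0027, "dz": 0.272, "ax": 0, "ay": 0, "az": 0.024, "gripper": -1}
  ],
  "force": 50
}}

```text
clock: 21.28
tcp_pos: [0.4444, 0.0087, 0.0033]
tcp_rot: [3.14, 0.0, 1.594]
force: [-1.4, -0.8, 6.6]
opening: 0.0131
grip_force: 49.7
```

{"name": "jog_arm", "arguments": {
  "motion": [
    {"dx": 0, "dy": 0, "dz": 0, "ax": 0, "ay": 0, "az": 0, "gripper": -1},
    {"dx": 0, "dy": 0, "dz": -0.05, "ax": 0, "ay": 0, "az": 0, "gripper": -1},
    {"dx": 0, "dy": 0, "dz": -0.15, "ax": 0, "ay": 0, "az": 0, "gripper": -1},
    {"dx": 0, "dy": 0, "dz": -0.25, "ax": 0, "ay": 0, "az": 0, "gripper": -1},
    {"dx": 0, "dy": 0, "dz": -0.25, "ax": 0, "ay": 0, "az": 0, "gripper": -1}
  ]
}}

```text
clock: 21.9
tcp_pos: [0.4452, 0.0087, 0.1052]
tcp_rot: [3.136, 0.0, 1.593]
force: [-0.5, -0.1, -2.0]
opening: 0.0131
grip_force: 48.9
```

```bash
python3 - <<'E'
from h import *
s=state();print(s['clock'],s['tcp_pos'],s['tcp_rot'],s['opening'],s['grip_force'],s['force'],s['moment'])
im=save('wrist','w14')
V=cv2.cvtColor(np.ascontiguousarray(im),cv2.COLOR_RGB2HSV)[:,:,2].astype(int);pts=[]
cut('wrist','scraper_mid',s['tcp_pos'][2]+.007,s)
print(find('wrist','scraper_mid',s))
to(656.3,-15.2,101,89.3)
E
```

```text
21.9 [0.44515096 0.00865193 0.10518465] [3.13605639e+00 4.88671834e-04 1.59340754e+00] 0.013097186184717058 48.93070578575134 [-0.53452993 -0.14094398 -2.02595251] [ 0.02036624 -0.02965315  0.02583417]
scraper_mid cut conf 0.87 px c (318,184) n 10095 rect (444.2,32.3) mean (443.7,49.6) size 173 x 16 ang -89.1
[(0.96, array([0.439, 0.056, 0.113]))]
to 656.3 -15.2 101 89.3 d [-0.0719  0.5309  0.0015] a [-0.0006 -0.      0.0221] rows 3.4285052035778354
```

{"name": "jog_arm", "arguments": {
  "motion": [
    {"dx": -0.072, "dy": 0.53, "dz": 0, "ax": 0, "ay": 0, "az": 0.022, "gripper": -1},
    {"dx": -0.072, "dy": 0.53, "dz": 0, "ax": 0, "ay": 0, "az": 0.022, "gripper": -1},
    {"dx": -0.072, "dy": 0.53, "dz": 0, "ax": 0, "ay": 0, "az": 0.022, "gripper": -1},
    {"dx": -0.072, "dy": 0.53, "dz": 0, "ax": 0, "ay": 0, "az": 0.022, "gripper": -1},
    {"dx": -0.072, "dy": 0.53, "dz": 0, "ax": 0, "ay": 0, "az": 0.022, "gripper": -1},
    {"dx": -0.072, "dy": 0.53, "dz": 0, "ax": 0, "ay": 0, "az": 0.022, "gripper": -1},
    {"dx": -0.072, "dy": 0.53, "dz": 0.06, "ax": 0, "ay": 0, "az": 0.022, "gripper": -1},
    {"dx": -0.072, "dy": 0.53, "dz": 0.06, "ax": 0, "ay": 0, "az": 0.022, "gripper": -1}
  ]
}}

```text
clock: 23.05
tcp_pos: [0.6547, -0.0151, 0.0769]
tcp_rot: [-3.138, -0.0, 1.559]
force: [0.4, 0.0, -0.6]
opening: 0.0134
grip_force: 49.1
```

```bash
python3 - <<'E'
from h import *
s=state();print(s['clock'],s['tcp_pos'],s['tcp_rot'],s['opening'],s['force'])
im=save('wrist','w15')
cut('wrist','scraper_mid',s['tcp_pos'][2]+.007,s)
seg(im,'white',.02,s,(100,60,320,330))
to(656.3,-15.2,47,89.3)
E
```

```text
23.05 [ 0.65472471 -0.01509011  0.07685356] [-3.13786020e+00 -2.59409744e-04  1.55878074e+00] 0.013427016241829522 [ 0.4140853   0.0093427  -0.59661801]
scraper_mid cut conf 0.88 px c (318,185) n 10391 rect (654.8,8.5) mean (654.8,25.3) size 173 x 16 ang 88.8
white px (226,218) n 8676 rect (588.2,-13.7) mean (588.3,-11.7) size 70.2 x 69.3 ang 89.2
to 656.3 -15.2 47 89.3 d [0.0001 0.0004 0.0803] a [ 0.0001 -0.      0.0001] rows 0.5140161549696544
```

{"name": "jog_arm", "arguments": {
  "motion": [
    {"dx": 0, "dy": 0.002, "dz": 0.04, "ax": 0, "ay": 0, "az": 0, "gripper": -1},
    {"dx": 0, "dy": 0.002, "dz": 0.07, "ax": 0, "ay": 0, "az": 0, "gripper": -1},
    {"dx": 0, "dy": 0.002, "dz": 0.085, "ax": 0, "ay": 0, "az": 0, "gripper": -1},
    {"dx": 0, "dy": 0.002, "dz": 0.093, "ax": 0, "ay": 0, "az": 0, "gripper": -1},
    {"dx": 0, "dy": 0.002, "dz": 0.093, "ax": 0, "ay": 0, "az": 0, "gripper": -1},
    {"dx": 0, "dy": 0.002, "dz": 0.093, "ax": 0, "ay": 0, "az": 0, "gripper": -1}
  ]
}}

```text
clock: 23.9
tcp_pos: [0.6574, -0.0153, 0.0417]
tcp_rot: [3.141, 0.0, 1.559]
force: [0.5, -0.6, -0.6]
opening: 0.013
grip_force: 49.1
```

```bash
python3 - <<'E'
from h import *
s=state();print(s['clock'],s['tcp_pos'],s['tcp_rot'],s['opening'],s['force'],s['moment'])
im=save('wrist','w16')
cut('wrist','scraper_mid',.046,s)
E
```

```text
23.9 [ 0.65738656 -0.01533233  0.04167378] [3.14097381e+00 8.93537935e-06 1.55856924e+00] 0.013034877717608327 [ 0.50128347 -0.64410832 -0.56814756] [ 0.04464532 -0.00142562 -0.01170094]
scraper_mid cut conf 0.93 px c (318,185) n 10109 rect (657.4,7.1) mean (657.3,24.3) size 176 x 17 ang 88.8
```

{"name": "jog_arm", "arguments": {
  "motion": [
    {"dx": 0, "dy": 0, "dz": 0.003, "ax": 0, "ay": 0, "az": 0, "gripper": -1},
    {"dx": 0, "dy": 0, "dz": 0.005, "ax": 0, "ay": 0, "az": 0, "gripper": -1},
    {"dx": 0, "dy": 0, "dz": 0.005, "ax": 0, "ay": 0, "az": 0, "gripper": -1},
    {"dx": 0, "dy": 0, "dz": 0.005, "ax": 0, "ay": 0, "az": 0, "gripper": -1}
  ]
}}

```text
clock: 24.5
tcp_pos: [0.6574, -0.0153, 0.0403]
tcp_rot: [3.141, 0.0, 1.559]
force: [-5.3, -0.7, 9.7]
opening: 0.0132
grip_force: 50.1
```

{"name": "jog_arm", "arguments": {
  "motion": [
    {"dx": 0, "dy": 0, "dz": 0, "ax": 0, "ay": 0, "az": 0, "gripper": -0.6},
    {"dx": 0, "dy": 0, "dz": 0, "ax": 0, "ay": 0, "az": 0, "gripper": -0.4},
    {"dx": 0, "dy": 0, "dz": 0, "ax": 0, "ay": 0, "az": 0, "gripper": -0.3},
    {"dx": 0, "dy": 0, "dz": -0.05, "ax": 0, "ay": 0, "az": 0, "gripper": -0.3},
    {"dx": 0, "dy": 0, "dz": -0.15, "ax": 0, "ay": 0, "az": 0, "gripper": -0.3},
    {"dx": 0, "dy": 0, "dz": -0.27, "ax": 0, "ay": 0, "az": 0, "gripper": -0.3},
    {"dx": 0, "dy": 0, "dz": -0.27, "ax": 0, "ay": 0, "az": 0, "gripper": 0.5},
    {"dx": 0, "dy": 0, "dz": -0.27, "ax": 0, "ay": 0, "az": 0, "gripper": 1}
  ]
}}

```text
clock: 25.5
tcp_pos: [0.6571, -0.0153, 0.1478]
tcp_rot: [3.141, 0.0, 1.559]
force: [0.4, 0.1, -0.0]
opening: 0.0651
grip_force: 0.0
```

```bash
python3 - <<'E'
from h import *
s=state();print(s['clock'],s['tcp_pos'],s['tcp_rot'],s['opening'],s['force'])
im=save('wrist','w17')
cut('wrist','scraper_mid',.046,s);print(find('wrist','scraper_mid',s))
seg(im,'white',.02,s,(100,60,320,330))
cut('top','scraper_mid',.046)if get_image('top') is not None else 0
to(427,366,140,0);to(427,366,140,180)
E
```

```text
25.5 [ 0.65708965 -0.01529342  0.14784255] [3.14109803e+00 2.60944068e-06 1.55864406e+00] 0.06505905317172639 [ 0.43669306  0.0842923  -0.03008753]
scraper_mid cut conf 0.58 px c (318,178) n 4359 rect (657.0,-14.2) mean (657.0,1.6) size 218 x 16 ang 88.8
[(0.97, array([0.653, 0.008, 0.044]))]
white px (245,191) n 5229 rect (588.3,-13.7) mean (588.2,-12.4) size 69.7 x 69.2 ang -0.6
scraper_mid cut conf 0.65 px c (328,153) n 112 rect (656.9,-15.5) mean (657.2,-34.3) size 219 x 18 ang 89.3
to 427 366 140 0 d [ 0.9462 -0.5864  0.0171] a [-7.000e-04  6.000e-04  9.922e-01] rows 7.125035242606849
to 427 366 140 180 d [ 0.9462 -0.5864  0.0171] a [-6.0000e-04 -7.0000e-04 -1.0078e+00] rows 7.125035242606849
```

The scraper now rests at (657.0, −15) against the rests' line at (657, −15.2), at 89°. Next the jar, with yaw 180°.

{"name": "jog_arm", "arguments": {
  "motion": [
    {"dx": 0.473, "dy": -0.293, "dz": 0, "ax": 0, "ay": 0, "az": -0.5, "gripper": 1},
    {"dx": 0.473, "dy": -0.293, "dz": 0, "ax": 0, "ay": 0, "az": -0.5, "gripper": 1},
    {"dx": 0.473, "dy": -0.293, "dz": 0, "ax": 0, "ay": 0, "az": -0.5, "gripper": 1},
    {"dx": 0.473, "dy": -0.293, "dz": 0, "ax": 0, "ay": 0, "az": -0.5, "gripper": 1},
    {"dx": 0.473, "dy": -0.293, "dz": 0, "ax": 0, "ay": 0, "az": -0.5, "gripper": 1}
  ]
}}

```text
clock: 26.38
tcp_pos: [0.5413, 0.1771, 0.1472]
tcp_rot: [-3.141, -0.0, 2.349]
force: [0.7, -0.5, 0.8]
opening: 0.0854
grip_force: 0.0
```

{"name": "jog_arm", "arguments": {
  "motion": [
    {"dx": 0.542, "dy": 0.127, "dz": 0, "ax": 0, "ay": 0, "az": -0.508, "gripper": 1},
    {"dx": 0.542, "dy": 0.127, "dz": 0, "ax": 0, "ay": 0, "az": -0.508, "gripper": 1},
    {"dx": 0.542, "dy": 0.127, "dz": 0, "ax": 0, "ay": 0, "az": -0.508, "gripper": 1},
    {"dx": 0.542, "dy": 0.127, "dz": 0, "ax": 0, "ay": 0, "az": -0.508, "gripper": 1},
    {"dx": 0.542, "dy": 0.127, "dz": 0, "ax": 0, "ay": 0, "az": -0.508, "gripper": 1},
    {"dx": 0.542, "dy": 0.127, "dz": 0, "ax": 0, "ay": 0, "az": -0.508, "gripper": 1},
    {"dx": 0.542, "dy": 0.127, "dz": 0, "ax": 0, "ay": 0, "az": -0.508, "gripper": 1}
  ]
}}

```text
clock: 27.25
tcp_pos: [0.4279, 0.3652, 0.1471]
tcp_rot: [-3.141, -0.0, 3.139]
force: [0.2, -0.1, 0.1]
opening: 0.0852
grip_force: 0.0
```

```bash
cat >> h.py <<'E'
def jarfit(img,s,cam='wrist',box=(150,60,500,330),ztop=.056,d0=(420,370),zb=0.):
    "fit upright jar silhouette (rim disc r25 + foot disc r21, hull) to the green mask: xy mm"
    from scipy.optimize import minimize
    u0,v0,u1,v1=box
    hsv=cv2.cvtColor(np.ascontiguousarray(img),cv2.COLOR_RGB2HSV)
    m=cv2.inRange(hsv,(50,80,0),(95,255,255));k=np.zeros_like(m);k[v0:v1,u0:u1]=m[v0:v1,u0:u1]
    n,l,st,_=cv2.connectedComponentsWithStats(k);k=(l==1+np.argmax(st[1:,4])).astype(np.uint8)
    c=max(cv2.findContours(k,cv2.RETR_EXTERNAL,cv2.CHAIN_APPROX_NONE)[0],key=cv2.contourArea);hull=cv2.convexHull(c)
    ks=np.zeros_like(k);cv2.fillConvexPoly(ks,hull,1)
    a=np.linspace(0,2*np.pi,72)
    def f(p):
        D=np.r_[[[p[0]/1000+r*np.cos(t),p[1]/1000+r*np.sin(t),z] for r,z in((.025,zb+ztop),(.025,zb+ztop-.046),(.021,zb)) for t in a]]
        q=cv2.convexHull((proj(cam,D,s)*16).astype(np.int32))
        b=np.zeros_like(k);cv2.fillConvexPoly(b,q,1,cv2.LINE_8,4)
        return int((b!=ks).sum())
    r=minimize(f,d0,method='Nelder-Mead',options=dict(initial_simplex=[d0,(d0[0]+8,d0[1]),(d0[0],d0[1]+8)],xatol=.1))
    print('jar',r.x,'misfit px',r.fun,'of',int(ks.sum()),'mask px',c.reshape(-1,2).mean(0));return r.x
E
python3 - <<'E'
from h import *
s=state();print(s['clock'],s['tcp_pos'],s['tcp_rot'],s['opening'])
im=save('wrist','w18');print(find('wrist','jar_mid',s))
x=jarfit(im,s)
im4=cv2.imread('pics/w4.png')[:,:,::-1]
jarfit(im4,dict(tcp_pos=[.47009864,.24935591,.25105504],tcp_rot=[3.14123856,.00042,.00046]),box=(180,170,270,250))
to(x[0],x[1],22,180)
E
```

```text
27.25 [0.42789329 0.3652233  0.1471099 ] [-3.14136172e+00 -1.77162578e-04  3.13882686e+00] 0.08523129633625037
[(0.87, array([0.429, 0.366, 0.025]))]
jar [420.9524349 367.9248302] misfit px 325.0 of 3001 mask px [321.17241379 192.63793103]
jar [423.125 367.25 ] misfit px 204.0 of 1628 mask px [224.248 209.84 ]
to 420.9524348974228 367.92483019828796 22 180 d [0.017  0.0064 0.313 ] a [-0.     -0.0001 -0.0012] rows 2.0067976559814404
```

The two jar fits agree at about (422, 367.6). Grasp it.

{"name": "jog_arm", "arguments": {
  "motion": [
    {"dx": 0.0147, "dy": 0.006, "dz": 0, "ax": 0, "ay": 0, "az": 0, "gripper": 1},
    {"dx": 0.0147, "dy": 0.006, "dz": 0.12, "ax": 0, "ay": 0, "az": 0, "gripper": 1},
    {"dx": 0.0147, "dy": 0.006, "dz": 0.24, "ax": 0, "ay": 0, "az": 0, "gripper": 1},
    {"dx": 0.0147, "dy": 0.006, "dz": 0.31, "ax": 0, "ay": 0, "az": 0, "gripper": 1},
    {"dx": 0.0147, "dy": 0.006, "dz": 0.326, "ax": 0, "ay": 0, "az": 0, "gripper": 1},
    {"dx": 0.0147, "dy": 0.006, "dz": 0.326, "ax": 0, "ay": 0, "az": 0, "gripper": 0.6},
    {"dx": 0.0147, "dy": 0.006, "dz": 0.326, "ax": 0, "ay": 0, "az": 0, "gripper": 0.4},
    {"dx": 0.0147, "dy": 0.006, "dz": 0.326, "ax": 0, "ay": 0, "az": 0, "gripper": 0.3}
  ],
  "force": 30
}}

```text
clock: 28.35
tcp_pos: [0.4217, 0.3686, 0.0179]
tcp_rot: [3.141, 0.001, -3.141]
force: [-0.9, -0.3, -0.2]
opening: 0.0554
grip_force: 0.0
```

{"name": "jog_arm", "arguments": {
  "motion": [
    {"dx": 0, "dy": 0, "dz": 0, "ax": 0, "ay": 0, "az": 0, "gripper": 0},
    {"dx": 0, "dy": 0, "dz": 0, "ax": 0, "ay": 0, "az": 0, "gripper": -0.1},
    {"dx": 0, "dy": 0, "dz": 0, "ax": 0, "ay": 0, "az": 0, "gripper": -0.1},
    {"dx": 0, "dy": 0, "dz": 0, "ax": 0, "ay": 0, "az": 0, "gripper": -0.1}
  ]
}}

```text
clock: 28.85
tcp_pos: [0.4217, 0.3685, 0.0179]
tcp_rot: [3.141, 0.001, -3.141]
force: [-1.5, -1.3, 6.5]
opening: 0.0496
grip_force: 30.5
```

```bash
python3 - <<'E'
from h import *
s=state();print(s['clock'],s['tcp_pos'],s['tcp_rot'],s['opening'],s['grip_force'],s['force'])
im=save('wrist','w19');jarfit(im,s,d0=(422,367))
E
```

```text
28.85 [0.42170183 0.36851645 0.01794069] [ 3.14089120e+00  1.00668292e-03 -3.14131258e+00] 0.04962005431621215 30.50776669755578 [-1.45751726 -1.29522867  6.51100876]
jar [419.49745405 368.38746667] misfit px 2197.0 of 11004 mask px [317.15342466 281.30684932]
```

{"name": "jog_arm", "arguments": {
  "motion": [
    {"dx": 0, "dy": 0, "dz": -0.05, "ax": 0, "ay": 0, "az": 0, "gripper": -0.1},
    {"dx": 0, "dy": 0, "dz": -0.13, "ax": 0, "ay": 0, "az": 0, "gripper": -0.1},
    {"dx": 0, "dy": 0, "dz": -0.22, "ax": 0, "ay": 0, "az": 0, "gripper": -0.1},
    {"dx": 0, "dy": 0, "dz": -0.25, "ax": 0, "ay": 0, "az": 0, "gripper": -0.1},
    {"dx": 0, "dy": 0, "dz": -0.25, "ax": 0, "ay": 0, "az": 0, "gripper": -0.1}
  ]
}}

```text
clock: 29.52
tcp_pos: [0.4214, 0.3683, 0.1168]
tcp_rot: [3.141, 0.0, -3.141]
force: [-0.2, 1.5, -2.9]
opening: 0.0494
grip_force: 31.8
```

{"name": "jog_arm", "arguments": {
  "motion": [
    {"dx": -0.04, "dy": -0.1, "dz": 0, "ax": 0, "ay": 0, "az": 0, "gripper": -0.1},
    {"dx": -0.1, "dy": -0.23, "dz": 0, "ax": 0, "ay": 0, "az": 0, "gripper": -0.1},
    {"dx": -0.16, "dy": -0.37, "dz": 0, "ax": 0, "ay": 0, "az": 0, "gripper": -0.1},
    {"dx": -0.22, "dy": -0.51, "dz": 0, "ax": 0, "ay": 0, "az": 0, "gripper": -0.1},
    {"dx": -0.28, "dy": -0.65, "dz": 0, "ax": 0, "ay": 0, "az": 0, "gripper": -0.1},
    {"dx": -0.34, "dy": -0.78, "dz": 0, "ax": 0, "ay": 0, "az": 0, "gripper": -0.1},
    {"dx": -0.39, "dy": -0.9, "dz": 0, "ax": 0, "ay": 0, "az": 0, "gripper": -0.1},
    {"dx": -0.414, "dy": -0.955, "dz": 0, "ax": 0, "ay": 0, "az": 0, "gripper": -0.1}
  ]
}}

```text
clock: 30.52
tcp_pos: [0.587, -0.016, 0.1149]
tcp_rot: [3.141, -0.003, 3.14]
force: [-0.4, 0.3, -2.3]
opening: 0.0497
grip_force: 32.0
```

```bash
python3 - <<'E'
from h import *
s=state();print(s['clock'],s['tcp_pos'],s['tcp_rot'],s['opening'],s['grip_force'],s['force'])
im=save('wrist','w20');jarfit(im,s,box=(150,100,500,400),d0=(586,-14),zb=s['tcp_pos'][2]-.018)
seg(im,'white',.02,s,(150,60,500,330))
to(587.5,-13.8,44,180)
E
```

```text
30.525 [ 0.58699746 -0.01597299  0.11488958] [ 3.14147496e+00 -2.60407808e-03  3.13978482e+00] 0.049672845281163044 31.979224886745214 [-0.36713551  0.32423505 -2.34153322]
jar [584.79106653 -16.03906684] misfit px 729.0 of 12450 mask px [317.59065934 285.98626374]
white px (321,193) n 4705 rect (584.1,-14.1) mean (575.6,-13.7) size 69.8 x 65.4 ang 88.8
to 587.5 -13.8 44 180 d [1.000e-04 8.700e-03 1.778e-01] a [-0.0002 -0.0012 -0.0015] rows 1.139483765649032
```

{"name": "jog_arm", "arguments": {
  "motion": [
    {"dx": -0.003, "dy": 0, "dz": 0.05, "ax": 0, "ay": 0, "az": 0, "gripper": -0.1},
    {"dx": -0.003, "dy": 0, "dz": 0.12, "ax": 0, "ay": 0, "az": 0, "gripper": -0.1},
    {"dx": -0.003, "dy": 0, "dz": 0.165, "ax": 0, "ay": 0, "az": 0, "gripper": -0.1},
    {"dx": -0.003, "dy": 0, "dz": 0.178, "ax": 0, "ay": 0, "az": 0, "gripper": -0.1},
    {"dx": -0.003, "dy": 0, "dz": 0.178, "ax": 0, "ay": 0, "az": 0, "gripper": -0.1},
    {"dx": -0.003, "dy": 0, "dz": 0.178, "ax": 0, "ay": 0, "az": 0, "gripper": -0.1}
  ]
}}

```text
clock: 31.32
tcp_pos: [0.5888, -0.0135, 0.0466]
tcp_rot: [-3.142, 0.001, -3.141]
force: [-0.2, 0.2, -1.6]
opening: 0.0499
grip_force: 32.0
```

```bash
python3 - <<'E'
from h import *
s=state();print(s['clock'],s['tcp_pos'],s['tcp_rot'],s['opening'],s['force'])
im=save('wrist','w21');jarfit(im,s,box=(150,100,500,400),d0=(586,-14),zb=s['tcp_pos'][2]-.018)
to(588.8,-13.8,38.3,180)
E
```

```text
31.325 [ 0.5887597  -0.01354749  0.04656732] [-3.14150967e+00  1.38001062e-03 -3.14116245e+00] 0.04991189360029007 [-0.18900589  0.15873038 -1.6043731 ]
jar [586.56031566 -13.65076437] misfit px 613.0 of 12574 mask px [317.37228261 286.05163043]
to 588.8 -13.8 38.3 180 d [-0.0001 -0.0006  0.0207] a [-0.0001  0.0009  0.0003] rows 0.13240409440520703
```

{"name": "jog_arm", "arguments": {
  "motion": [
    {"dx": 0, "dy": 0, "dz": 0.01, "ax": 0, "ay": 0, "az": 0, "gripper": -0.1},
    {"dx": 0, "dy": 0, "dz": 0.017, "ax": 0, "ay": 0, "az": 0, "gripper": -0.1},
    {"dx": 0, "dy": 0, "dz": 0.02, "ax": 0, "ay": 0, "az": 0, "gripper": -0.1},
    {"dx": 0, "dy": 0, "dz": 0.02, "ax": 0, "ay": 0, "az": 0, "gripper": -0.1},
    {"dx": 0, "dy": 0, "dz": 0.02, "ax": 0, "ay": 0, "az": 0, "gripper": -0.1}
  ]
}}

```text
clock: 32.0
tcp_pos: [0.5883, -0.0136, 0.038]
tcp_rot: [-3.142, 0.0, -3.141]
force: [-4.0, 0.0, 5.5]
opening: 0.0494
grip_force: 32.4
```

Contact made at the right height. Release and rise.

{"name": "jog_arm", "arguments": {
  "motion": [
    {"dx": 0, "dy": 0, "dz": 0, "ax": 0, "ay": 0, "az": 0, "gripper": 0.3},
    {"dx": 0, "dy": 0, "dz": 0, "ax": 0, "ay": 0, "az": 0, "gripper": 0.5},
    {"dx": 0, "dy": 0, "dz": 0, "ax": 0, "ay": 0, "az": 0, "gripper": 0.7},
    {"dx": 0, "dy": 0, "dz": -0.03, "ax": 0, "ay": 0, "az": 0, "gripper": 0.7},
    {"dx": 0, "dy": 0, "dz": -0.12, "ax": 0, "ay": 0, "az": 0, "gripper": 0.7},
    {"dx": 0, "dy": 0, "dz": -0.27, "ax": 0, "ay": 0, "az": 0, "gripper": 0.7},
    {"dx": 0, "dy": 0, "dz": -0.37, "ax": 0, "ay": 0, "az": 0, "gripper": 0.7},
    {"dx": 0, "dy": 0, "dz": -0.37, "ax": 0, "ay": 0, "az": 0, "gripper": 0.7}
  ]
}}

```text
clock: 33.0
tcp_pos: [0.5895, -0.0137, 0.19]
tcp_rot: [-3.141, 0.007, -3.141]
force: [-0.0, -0.3, 0.5]
opening: 0.0724
grip_force: 0.0
```

```bash
python3 - <<'E'
from h import *
s=state();print(s['clock'],s['tcp_pos'],s['tcp_rot'],s['opening'])
im=save('wrist','w22');jarfit(im,s,box=(220,100,420,330),d0=(586,-14),zb=.02)
seg(im,'white',.02,s,(150,60,500,330))
cut('wrist','scraper_mid',.046,s);cut('wrist','lid_mid',.012,s);print(find('wrist','jar_mid',s))
to(405,-231,130,180)
E
```

```text
33.0 [ 0.58950976 -0.01370282  0.19001007] [-3.14101125  0.00676585 -3.1411583 ] 0.07238703766533185
jar [586.34884644 -13.3135376 ] misfit px 258.0 of 2548 mask px [317.68322981 190.32298137]
white px (318,166) n 1794 rect (586.7,-14.0) mean (573.0,-13.8) size 70.2 x 69.8 ang -1.0
scraper_mid cut conf 0.84 px c (317,246) n 2980 rect (654.1,-14.5) mean (654.2,-14.4) size 218 x 19 ang 88.7
lid_mid cut conf 0.72 px c (86,6) n 540 rect (425.5,-227.8) mean (424.2,-227.7) size 44 x 12 ang -89.9
[(0.78, array([ 0.599, -0.016,  0.046]))]
to 405 -231 130 180 d [ 0.457  -0.5434  0.1374] a [ 0.0001 -0.0012  0.0002] rows 4.628526786410135
```

{"name": "jog_arm", "arguments": {
  "motion": [
    {"dx": 0.457, "dy": -0.543, "dz": 0.05, "ax": 0, "ay": 0, "az": 0, "gripper": 0.2},
    {"dx": 0.457, "dy": -0.543, "dz": 0.05, "ax": 0, "ay": 0, "az": 0, "gripper": 0.2},
    {"dx": 0.457, "dy": -0.543, "dz": 0.05, "ax": 0, "ay": 0, "az": 0, "gripper": 0.2},
    {"dx": 0.457, "dy": -0.543, "dz": 0.1, "ax": 0, "ay": 0, "az": 0, "gripper": 0},
    {"dx": 0.457, "dy": -0.543, "dz": 0.18, "ax": 0, "ay": 0, "az": 0, "gripper": 0},
    {"dx": 0.457, "dy": -0.543, "dz": 0.18, "ax": 0, "ay": 0, "az": 0, "gripper": 0},
    {"dx": 0.457, "dy": -0.543, "dz": 0.18, "ax": 0, "ay": 0, "az": 0, "gripper": 0},
    {"dx": 0.457, "dy": -0.543, "dz": 0.18, "ax": 0, "ay": 0, "az": 0, "gripper": 0}
  ]
}}

```text
clock: 34.2
tcp_pos: [0.4065, -0.2305, 0.1144]
tcp_rot: [-3.141, 0.001, -3.14]
force: [0.4, -0.2, 1.6]
opening: 0.0427
grip_force: 0.0
```

```bash
cat >> h.py <<'E'
def lidfit(img,s,zb,d0,cam='wrist',box=(150,60,500,330)):
    "fit lid disc (r27, top zb+12) + knob (r9, top zb+30) silhouette to green mask"
    from scipy.optimize import minimize
    u0,v0,u1,v1=box
    m=cv2.inRange(cv2.cvtColor(np.ascontiguousarray(img),cv2.COLOR_RGB2HSV),(50,80,0),(95,255,255));k=np.zeros_like(m);k[v0:v1,u0:u1]=m[v0:v1,u0:u1]
    n,l,st,_=cv2.connectedComponentsWithStats(k);k=(l==1+np.argmax(st[1:,4])).astype(np.uint8)
    a=np.linspace(0,2*np.pi,72)
    def f(p):
        b=np.zeros_like(k)
        for r,z1,z2 in((.027,.006,.012),(.009,.012,.030)):
            D=np.array([[p[0]/1000+r*np.cos(t),p[1]/1000+r*np.sin(t),zb+z] for z in(z1,z2) for t in a])
            cv2.fillConvexPoly(b,cv2.convexHull((proj(cam,D,s)*16).astype(np.int32)),1,cv2.LINE_8,4)
        return int((b!=k).sum())
    r=minimize(f,d0,method='Nelder-Mead',options=dict(initial_simplex=[d0,(d0[0]+8,d0[1]),(d0[0],d0[1]+8)],xatol=.1))
    print('lid',r.x,'misfit px',r.fun,'of',int(k.sum()));return r.x
E
python3 - <<'E'
from h import *
s=state();print(s['clock'],s['tcp_pos'],s['tcp_rot'],s['opening'])
im=save('wrist','w23');x=lidfit(im,s,0,(405,-230));print(find('wrist','lid_mid',s))
o=cv2.imread('pics/w2.png')[:,:,::-1];lidfit(o,dict(tcp_pos=[.44996608,-.25051776,.25119303],tcp_rot=[3.14152343,.000268,.000448]),0,(405,-230),box=(270,170,350,230))
to(x[0],x[1],14,180)
E
```

```text
34.2 [ 0.40649499 -0.23045146  0.11439268] [-3.14097430e+00  1.03711953e-03 -3.13990868e+00] 0.04266467283407663
lid [ 404.61698008 -230.58926272] misfit px 354.0 of 2703
[(0.86, array([ 0.397, -0.226,  0.012]))]
lid [ 404.18383789 -231.40185547] misfit px 203.0 of 1078
to 404.6169800758362 -230.58926272392273 14 180 d [ 4.400e-03 -2.000e-04  2.506e-01] a [-0.0004  0.0006  0.0011] rows 1.6043382747261568
```

{"name": "jog_arm", "arguments": {
  "motion": [
    {"dx": 0.0045, "dy": -0.001, "dz": 0.1, "ax": 0, "ay": 0, "az": 0, "gripper": 0},
    {"dx": 0.0045, "dy": -0.001, "dz": 0.2, "ax": 0, "ay": 0, "az": 0, "gripper": 0},
    {"dx": 0.0045, "dy": -0.001, "dz": 0.247, "ax": 0, "ay": 0, "az": 0, "gripper": 0},
    {"dx": 0.0045, "dy": -0.001, "dz": 0.247, "ax": 0, "ay": 0, "az": 0, "gripper": 0},
    {"dx": 0.0045, "dy": -0.001, "dz": 0.247, "ax": 0, "ay": 0, "az": 0, "gripper": -0.3},
    {"dx": 0.0045, "dy": -0.001, "dz": 0.247, "ax": 0, "ay": 0, "az": 0, "gripper": -1},
    {"dx": 0.0045, "dy": -0.001, "dz": 0.247, "ax": 0, "ay": 0, "az": 0, "gripper": -1},
    {"dx": 0.0045, "dy": -0.001, "dz": 0.247, "ax": 0, "ay": 0, "az": 0, "gripper": -1}
  ],
  "force": 30
}}

```text
clock: 35.3
tcp_pos: [0.4044, -0.2316, 0.0161]
tcp_rot: [-3.14, 0.002, -3.141]
force: [-0.5, 0.8, 5.9]
opening: 0.0163
grip_force: 29.1
```

{"name": "jog_arm", "arguments": {
  "motion": [
    {"dx": 0, "dy": 0, "dz": 0, "ax": 0, "ay": 0, "az": 0, "gripper": -1},
    {"dx": 0, "dy": 0, "dz": 0, "ax": 0, "ay": 0, "az": 0, "gripper": -1}
  ]
}}

```text
clock: 35.55
tcp_pos: [0.4044, -0.2316, 0.0161]
tcp_rot: [-3.14, 0.002, -3.141]
force: [-0.1, 1.6, 5.4]
opening: 0.0167
grip_force: 29.1
```

{"name": "jog_arm", "arguments": {
  "motion": [
    {"dx": 0, "dy": 0, "dz": -0.05, "ax": 0, "ay": 0, "az": 0, "gripper": -1},
    {"dx": 0, "dy": 0, "dz": -0.15, "ax": 0, "ay": 0, "az": 0, "gripper": -1},
    {"dx": 0, "dy": 0, "dz": -0.28, "ax": 0, "ay": 0, "az": 0, "gripper": -1},
    {"dx": 0, "dy": 0, "dz": -0.35, "ax": 0, "ay": 0, "az": 0, "gripper": -1},
    {"dx": 0, "dy": 0, "dz": -0.35, "ax": 0, "ay": 0, "az": 0, "gripper": -1},
    {"dx": 0, "dy": 0, "dz": -0.35, "ax": 0, "ay": 0, "az": 0, "gripper": -1}
  ]
}}

```text
clock: 36.3
tcp_pos: [0.4034, -0.2311, 0.1542]
tcp_rot: [3.141, -0.001, -3.141]
force: [-0.0, -0.7, -0.9]
opening: 0.0164
grip_force: 29.3
```

```bash
python3 - <<'E'
from h import *
s=state();print(s['clock'],s['tcp_pos'],s['tcp_rot'],s['opening'],s['grip_force'],s['force'])
im=save('wrist','w24');lidfit(im,s,s['tcp_pos'][2]-.0145,(404,-230),box=(200,100,440,400))
to(587.5,-13.4,155,180)
E
```

```text
36.3 [ 0.40344283 -0.23105132  0.15423946] [ 3.14115810e+00 -6.48800457e-04 -3.14118286e+00] 0.01636470453737463 29.335586428642273 [-0.03376843 -0.70127549 -0.91171744]
lid [ 403.36934374 -230.76350326] misfit px 2657.0 of 4490
to 587.5 -13.4 155 180 d [-0.4606  0.5438 -0.0029] a [ 0.0006 -0.0008  0.0002] rows 4.5608650579217676
```

{"name": "jog_arm", "arguments": {
  "motion": [
    {"dx": -0.07, "dy": 0.08, "dz": 0, "ax": 0, "ay": 0, "az": 0, "gripper": -1},
    {"dx": -0.17, "dy": 0.2, "dz": 0, "ax": 0, "ay": 0, "az": 0, "gripper": -1},
    {"dx": -0.27, "dy": 0.32, "dz": 0, "ax": 0, "ay": 0, "az": 0, "gripper": -1},
    {"dx": -0.37, "dy": 0.44, "dz": 0, "ax": 0, "ay": 0, "az": 0, "gripper": -1},
    {"dx": -0.44, "dy": 0.52, "dz": 0, "ax": 0, "ay": 0, "az": 0, "gripper": -1},
    {"dx": -0.4605, "dy": 0.544, "dz": 0, "ax": 0, "ay": 0, "az": 0, "gripper": -1},
    {"dx": -0.4605, "dy": 0.544, "dz": 0, "ax": 0, "ay": 0, "az": 0, "gripper": -1},
    {"dx": -0.4605, "dy": 0.544, "dz": 0, "ax": 0, "ay": 0, "az": 0, "gripper": -1}
  ]
}}

```text
clock: 37.35
tcp_pos: [0.5873, -0.0146, 0.1545]
tcp_rot: [-3.142, -0.001, 3.141]
force: [-0.3, -1.1, -0.8]
opening: 0.0167
grip_force: 29.4
```

{"name": "jog_arm", "arguments": {
  "motion": [
    {"dx": 0, "dy": 0, "dz": 0.06, "ax": 0, "ay": 0, "az": 0, "gripper": -1},
    {"dx": 0, "dy": 0, "dz": 0.11, "ax": 0, "ay": 0, "az": 0, "gripper": -1},
    {"dx": 0, "dy": 0, "dz": 0.13, "ax": 0, "ay": 0, "az": 0, "gripper": -1},
    {"dx": 0, "dy": 0, "dz": 0.13, "ax": 0, "ay": 0, "az": 0, "gripper": -1},
    {"dx": 0, "dy": 0, "dz": 0.13, "ax": 0, "ay": 0, "az": 0, "gripper": -1}
  ]
}}

```text
clock: 37.98
tcp_pos: [0.5882, -0.0139, 0.1038]
tcp_rot: [-3.141, 0.001, -3.141]
force: [0.1, -0.1, 0.4]
opening: 0.0162
grip_force: 29.4
```

```bash
python3 - <<'E'
from h import *
s=state();print(s['clock'],s['tcp_pos'],s['tcp_rot'],s['opening'],s['force'])
im=save('wrist','w25');to(587.3,-13.4,86.3,180)
# lower edge of near green disc: print mask extents per component
m=cv2.inRange(cv2.cvtColor(np.ascontiguousarray(im),cv2.COLOR_RGB2HSV),(50,80,0),(95,255,255))
n,l,st,c=cv2.connectedComponentsWithStats(m);print([(st[i].tolist(),c[i].round(1).tolist()) for i in range(1,n) if st[i,4]>150])
a=np.linspace(0,2*np.pi,72)
for nm,x,y,r,z in(('jar',.5863,-.0133,.025,.076),('disc',s['tcp_pos'][0],s['tcp_pos'][1],.027,s['tcp_pos'][2]-.007)):
    q=proj('wrist',np.c_[x+r*np.cos(a),y+r*np.sin(a),np.full(72,z)],s);print(nm,q.min(0),q.max(0))
E
```

```text
37.975 [ 0.5881829  -0.01387587  0.10378321] [-3.14144841e+00  1.20682441e-03 -3.14144665e+00] 0.01622278098072509 [ 0.07720862 -0.07949847  0.35768804]
to 587.3 -13.4 86.3 180 d [0.0023 0.001  0.0437] a [-0.0001  0.0008  0.0002] rows 0.2801662244462774
[([271, 184, 94, 114, 6213], [317.9, 236.4])]
jar [278.98162841 201.32443682] [358.56452051 273.43640577]
disc [270.02241102 213.63504651] [365.72436537 298.38910541]
```

The image extents match the expected lid and jar outlines. Lower the lid.

{"name": "jog_arm", "arguments": {
  "motion": [
    {"dx": 0.002, "dy": 0.001, "dz": 0.012, "ax": 0, "ay": 0, "az": 0, "gripper": -1},
    {"dx": 0.002, "dy": 0.001, "dz": 0.024, "ax": 0, "ay": 0, "az": 0, "gripper": -1},
    {"dx": 0.002, "dy": 0.001, "dz": 0.034, "ax": 0, "ay": 0, "az": 0, "gripper": -1},
    {"dx": 0.002, "dy": 0.001, "dz": 0.041, "ax": 0, "ay": 0, "az": 0, "gripper": -1},
    {"dx": 0.002, "dy": 0.001, "dz": 0.041, "ax": 0, "ay": 0, "az": 0, "gripper": -1},
    {"dx": 0.002, "dy": 0.001, "dz": 0.041, "ax": 0, "ay": 0, "az": 0, "gripper": -1}
  ]
}}

```text
clock: 38.78
tcp_pos: [0.5871, -0.0132, 0.0864]
tcp_rot: [-3.142, -0.0, -3.141]
force: [-0.2, -0.2, 0.0]
opening: 0.0164
grip_force: 29.5
```

{"name": "jog_arm", "arguments": {
  "motion": [
    {"dx": 0, "dy": 0, "dz": 0.002, "ax": 0, "ay": 0, "az": 0, "gripper": -1},
    {"dx": 0, "dy": 0, "dz": 0.004, "ax": 0, "ay": 0, "az": 0, "gripper": -1},
    {"dx": 0, "dy": 0, "dz": 0.004, "ax": 0, "ay": 0, "az": 0, "gripper": -1}
  ]
}}

```text
clock: 39.15
tcp_pos: [0.5876, -0.0132, 0.0862]
tcp_rot: [-3.141, 0.002, -3.141]
force: [-3.3, 0.2, 11.0]
opening: 0.0162
grip_force: 30.5
```

Contact at TCP z = 86.2, as expected for a seated lid. Release and rise.

{"name": "jog_arm", "arguments": {
  "motion": [
    {"dx": 0, "dy": 0, "dz": 0.001, "ax": 0, "ay": 0, "az": 0, "gripper": -0.6},
    {"dx": 0, "dy": 0, "dz": 0.001, "ax": 0, "ay": 0, "az": 0, "gripper": -0.3},
    {"dx": 0, "dy": 0, "dz": 0, "ax": 0, "ay": 0, "az": 0, "gripper": -0.1},
    {"dx": 0, "dy": 0, "dz": -0.03, "ax": 0, "ay": 0, "az": 0, "gripper": -0.1},
    {"dx": 0, "dy": 0, "dz": -0.12, "ax": 0, "ay": 0, "az": 0, "gripper": 0},
    {"dx": 0, "dy": 0, "dz": -0.27, "ax": 0, "ay": 0, "az": 0, "gripper": 0},
    {"dx": 0, "dy": 0, "dz": -0.3, "ax": 0, "ay": 0, "az": 0, "gripper": 0},
    {"dx": 0, "dy": 0, "dz": -0.3, "ax": 0, "ay": 0, "az": 0, "gripper": 0}
  ]
}}

```text
clock: 40.15
tcp_pos: [0.5872, -0.0132, 0.2056]
tcp_rot: [-3.141, 0.001, -3.141]
force: [-0.4, -0.4, -0.4]
opening: 0.0427
grip_force: 0.0
```

{"name": "jog_arm", "arguments": {
  "motion": [
    {"dx": 0.25, "dy": 0, "dz": -0.05, "ax": 0, "ay": 0, "az": 0, "gripper": 0},
    {"dx": 0.25, "dy": 0, "dz": -0.05, "ax": 0, "ay": 0, "az": 0, "gripper": 0},
    {"dx": 0.25, "dy": 0, "dz": -0.05, "ax": 0, "ay": 0, "az": 0, "gripper": 0},
    {"dx": 0.25, "dy": 0, "dz": -0.05, "ax": 0, "ay": 0, "az": 0, "gripper": 0},
    {"dx": 0.25, "dy": 0, "dz": -0.05, "ax": 0, "ay": 0, "az": 0, "gripper": 0}
  ]
}}

```text
clock: 40.78
tcp_pos: [0.4875, -0.0133, 0.224]
tcp_rot: [3.141, -0.001, -3.141]
force: [0.7, 0.2, 0.6]
opening: 0.0426
grip_force: 0.0
```

```bash
python3 - <<'E'
from h import *
s=state();print(s['clock'],s['tcp_pos'],s['tcp_rot'],s['opening'],s['force'])
im=save('wrist','w26');lidfit(im,s,.070,(587,-13),box=(200,100,440,399))
print(find('wrist','lid_mid',s))
seg(im,'white',.02,s,(150,60,500,399))
for c in('top','scene'):
    i=save(c,c+'_end')
    for n in 'horn ring jar_mid lid_mid scraper_mid mouth_half root_half'.split(): print(c,n,find(c,n,n=1))
cut('scene','lid_mid',.082);cut('scene','scraper_mid',.046)
# hull of lid on seated jar vs image (scene)
i=cv2.imread('pics/scene_end.png')[:,:,::-1]
lidfit(i,None,.070,(587,-13),cam='scene',box=(220,170,340,270))
E
```

```text
40.775 [ 0.48746313 -0.01325866  0.22398273] [ 3.14144522e+00 -1.46369057e-03 -3.14117988e+00] 0.04256483747219363 [0.72178186 0.20905313 0.56672592]
lid [582.05865097 -13.48006439] misfit px 507.0 of 2169
[(0.65, array([ 0.581, -0.012,  0.084]))]
white px (318,239) n 1213 rect (586.3,-13.6) mean (571.9,-13.3) size 70.2 x 69.6 ang -89.9
top horn []
top ring []
top jar_mid [(0.61, array([0.561, 0.279, 0.015]))]
top lid_mid [(0.71, array([ 0.584, -0.015,  0.084]))]
top scraper_mid [(0.78, array([ 0.658, -0.013,  0.049]))]
top mouth_half [(0.59, array([ 0.609, -0.271,  0.056]))]
top root_half [(0.56, array([0.615, 0.283, 0.058]))]
scene horn []
scene ring []
scene jar_mid [(0.48, array([0.594, 0.008, 0.053]))]
scene lid_mid [(0.6, array([ 0.585, -0.008,  0.083]))]
scene scraper_mid [(0.92, array([ 0.661, -0.004,  0.041]))]
scene mouth_half [(0.9, array([ 0.612, -0.251,  0.052]))]
scene root_half [(0.68, array([0.621, 0.296, 0.057]))]
lid_mid cut conf 0.93 px c (292,206) n 433 rect (589.0,-10.4) mean (588.6,-10.4) size 53 x 52 ang 14.9
scraper_mid cut conf 0.74 px c (264,230) n 569 rect (659.1,-10.1) mean (658.8,-5.0) size 216 x 17 ang 88.5
lid [591.18737793  -7.32147217] misfit px 162.0 of 607
```

```bash
python3 - <<'E'
from h import *
from scipy.optimize import minimize
s=state();im=cv2.imread('pics/w26.png')[:,:,::-1]
m=(cv2.inRange(cv2.cvtColor(np.ascontiguousarray(im),cv2.COLOR_RGB2HSV),(50,80,0),(95,255,255))>0).astype(np.uint8);m[:100]=0
n,l,st,_=cv2.connectedComponentsWithStats(m);m=(l==1+np.argmax(st[1:,4])).astype(np.uint8)
a=np.linspace(0,2*np.pi,72)
def f(p):
    b=np.zeros_like(m)
    R=Ro.from_euler('xy',[p[4],p[5]]).as_matrix()
    for L,h in((1,((.027,.006),(.027,.012))),(1,((.009,.012),(.009,.030))),(0,((.025,.076),(.025,.030),(.021,.02)))):
        D=[]
        for r,z in h:
            q=np.c_[r*np.cos(a),r*np.sin(a),np.full(72,z)]
            D.append(q@R.T+[p[0]/1e3,p[1]/1e3,.070] if L else q+[p[2]/1e3,p[3]/1e3,0])
        cv2.fillConvexPoly(b,cv2.convexHull((proj('wrist',np.vstack(D),s)*16).astype(np.int32)),1,cv2.LINE_8,4)
    return int((b!=m).sum())
x0=np.array([586.5,-13.5,586.5,-13.5,0,0.]);S=np.vstack([x0]+[x0+np.eye(6)[i]*[5,5,5,5,.1,.1][i] for i in range(6)])
r=minimize(f,x0,method='Nelder-Mead',options=dict(initial_simplex=S,maxiter=500));print(f(x0),np.round(r.x,2),r.fun,m.sum())
# horn and ring from the top view
i=cv2.imread('pics/top_end.png')[:,:,::-1]
for p in([.543,-.272,.025],[.549,.281,.027]):
    u,v=proj('top',p)[0].astype(int);print(u,v,i[v-1:v+2,u-1:u+2].reshape(-1,3).min(0),i[v-8:v+9,u-8:u+9].reshape(-1,3).max(0))
cut('wrist','scraper_mid',.046,s)
E
```

```text
285 [ 5.8510e+02 -1.3620e+01  5.8977e+02 -1.3620e+01  2.0000e-02  7.0000e-02] 125.0 2169
407 193 [0 7 6] [116  51  37]
220 188 [115  27  32] [182 122  90]
scraper_mid cut conf 0.67 px c (318,306) n 1226 rect (653.5,-13.0) mean (653.9,-12.6) size 116 x 22 ang 88.9
```

All checks are consistent: lid contact came at seated height, the horn and ring show on their felts, and the arm is clear. Handing in.

```bash
python3 -c "
from plant import *
print(state()['clock']);print(sign_off())"
```

```text
41.825
the job is handed in; nothing more can be done
None
```

I handed the job in at 41.8 s. By my measurements, the horn, ring, scraper and jar are all within about 3 mm of their marks. The lid met the jar at seated height, though the last image fit left a tilt of about 4° neither confirmed nor ruled out.

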